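# Load the drying cabinet and release its locked slide

### The arm

A 7-joint arm with a two-finger parallel gripper is mounted at the origin on the work surface. World frame = base frame: x ahead of the robot, y to its left, z up, the work surface at z = 0. Lengths are in m, angles in rad, forces in N, time in s.
With the tool pointing down it reaches from about 0.425 to 0.95 m from the base axis. Payload 16.7 kg.
Tool frame: the origin (TCP) lies midway between the tips of the shut fingers; the grasp point (between the pads) lies 19 mm behind it; x points along the fingers, z is the direction in which the jaws open and shut, and the axes are right-handed (so a half turn about x gives the same grasp; the last joint's range is limited). The gripper opens to 94 mm and grips with 3 to 60 N. Pads are 16 mm wide; open, the fingers measure 119 mm over their backs; the gripper's body (75 mm by 177 mm) begins 78 mm behind the grasp point.
Start: joints at [-1.292, 0.426, 0.074, 1.606, -0.034, 1.111, -0.067], TCP at [0.281, 0.614, 0.205] pointing down, gripper open.
Joint ranges: [-2.85, 2.85], [-0.5, 2.14], [-1.23, 1.37], [0.21, 2.46], [-1.02, 4.16], [0.16, 2.05], [-2.73, 2.73]. Speed limits (rad/s): [1.89, 1.89, 2.39, 2.39, 3.01, 3.01, 3.01].

### API

Orientations are given as a unit quaternion [w, x, y, z].
In Python, from cell import * gives the robot as it stands.
- The arm moves only by the tool drive_tool, never from a script. Its arguments are lists of equal length, an entry for each row: "slide": the shift along the tool's x, y, z scaled (see below), a list of three; "twist": the turn about the tool's x scaled (see below); "gripper": the opening, from -1 (shut) to 1 (fully open). In form: {"slide": [[dx, dy, dz], ...], "twist": [twist, ...], "gripper": [gripper, ...]}. A call has 1 to 12 rows; each row is the pose to reach, as a shift and turn from the pose commanded when the call began, along the tool's axes at that moment; what a row does not reach only later rows make up. The controller multiplies each number of a shift by 0.15 m and each number of a turn by 45 degrees. A row lasts 1/8 s, in which the tool goes at most 62.5 mm and 10.7 degrees, less where a joint would pass 70% of its speed; a pose out of reach is approached as far as the arm can. A call with a number of a shift or a turn outside -1 to 1 is refused whole. A call with a gripper value outside its range is refused whole. The fingers move at their own pace and stop on an object; the grip force is fixed at half the most. Time passes only in rows, so rows that repeat a pose let the fingers close. It gives the time, the measured TCP pose, the force and the opening at its end, in the units of the state.
- read_state(): the state, without advancing time (a new reading comes with each control period).
- snapshot(name): name is "side" or "top"; returns a dict with "pixels" (384x512x3 uint8, red, green, blue), "intrinsics" (3x3 intrinsics, pixels), "distortion" ([k1, k2, p1, p2, k3] as OpenCV has them; the pictures are not rectified), "R" (3x3) and "t" (3): a world point X has camera coordinates R X + t. Camera axes: x right, y down, z forward; pixel columns grow to the right and rows downward; lengths in m; the calibration is good to about 2 mm. A picture is of the moment at which its call begins. There is no depth.
- finish_job(): hands the job in, once; it reports no verdict.
The state is a dict: "clock": time; "q": joint angles; "dq": joint speeds; "joint_torque": joint torques, N m; "tcp_pos": TCP position; "orientation": TCP orientation; "wrist_force": force on the tool from outside, world axes, zero at the start; "wrist_torque": the same for the moment, N m; "opening": finger opening in m.
Only numpy, scipy, OpenCV 4.12 (cv2) and the standard library are available. Lean on these libraries where they do the work, as an engineer would, in place of code of your own. Each camera call takes 0.05 s, during which the arm holds its last target.

### The job

The drying cabinet's tray stands fully out, locked on its slide. Take the tall square cartridge that stands upright on the bench, rest it on the sloping block and let go so that you can take it again from the side, then lay it down flat, lengthways, in the tray's open bay and let go. Then press the tray's release lever down, push the tray fully home and let go of it; leave the other things on the bench where they are.

Things in the scene. Friction and masses are not known exactly. Their poses are not given: they have to be found in the camera images.
- cartridge_mid (a point): Centre of the loose drying cartridge: a white square plastic box 46 x 46 x 120 mm with grey vent slots and a grey band round one end, 0.2 to 0.4 kg. z: along its length towards the banded end; x, y: square to its flat sides. Starts upright on the bench, banded end up, centre 60 mm up, any yaw, in one of three places it shares with the bottle and the carton.
- block: Sloping block, fixed: a narrow aluminium ramp, 38 mm wide and 110 mm long, rising at 45 degrees from a dark steel base plate 150 x 100 x 12 mm. Origin: centre of the plate on the bench; x: level, uphill; y: level, across the ramp. The ramp is 103 mm high at its top.
- rest (a point): Point on the ramp at its foot, on the centre line, 25 mm above the bench, where a lip 14 mm high stands square to the ramp. Axes as the block (x level uphill, z up). A cartridge resting with a side on the ramp and an end on the lip has its centre 60 mm up the slope from here and 23 mm off the surface, and overhangs the ramp 4 mm each side.
- bay (a point): Middle of the floor of the tray's open bay, 24 mm above the bench; moves with the tray. x: the way the tray slides home (level); y: across, towards the lever; z up. Clear 90 mm along -x (to the front panel), 90 mm along +x (rear wall, 24 mm above the floor), 58 mm along -y (grey heater module, 38 mm above the floor) and 58 mm along +y (side wall, 24 mm above the floor).
- cabinet: Drying cabinet, fixed: a low grey box 250 deep x 230 wide x 115 mm high. Origin: centre of its underside; x: from its open front to its back, the way the tray slides home; z up. Its mouth, in the front face, is 14 to 103 mm above the bench; with the tray out, the tray's rear wall is level with the mouth.
- panel (a point): On the outer face of the tray's grey front panel, at its top edge (92 mm above the bench), right behind the lever's pad. The panel is 12 mm thick, 230 mm wide, 16 to 92 mm above the bench. Axes as the bay: x is the direction to push. Fully home, the panel closes against the cabinet's face.
- pad (a point): Middle of the top face of the release lever's black pad, which sticks out in front of the panel: 34 mm in the sliding direction x 50 mm across x 6 mm thick. It starts 60 mm above the bench, its middle 18 mm in front of the panel's outer face. Axes at rest as the bay's. The pad moves with the tray.
- lever (a joint): Release lever, rad: 0 at rest, grows as the pad is pressed down, stop at 0.19 (pad 18 mm lower); pivot 93 mm behind the pad's middle; springs back up. Takes about 2.5 N at first and 6 N at the stop. From 0.10 (pad 9.5 mm down) the slide is free; it must be kept pressed over the first 25 mm of travel.
- tray (a joint): Tray position, m: 0 fully out (as at the start, locked: it gives about 1.5 mm), 0.18 fully home at its stop. Slides with 2 to 6 N once released and stays where it is left.
- bottle_mid (a point): Centre of a round clear bottle, 54 mm diameter, 125 mm high, loose, upright; to be left alone.
- carton_mid (a point): Centre of a brown cardboard carton 58 x 58 x 85 mm high, loose; to be left alone.
- mug_mid (a point): Centre of a white mug, 76 mm diameter, 85 mm high, its handle on its own +y side; to be left alone.
- short_mid (a point): Centre of a short cartridge, like the tall one but 46 x 46 x 70 mm high, upright; not wanted, to be left alone.
- wrench_mid (a point): Origin (about mid-length) of a steel wrench lying flat on the bench along its x axis, 160 mm long; to be left alone.
- scraper_mid (a point): Origin (about mid-length) of a scraper lying on the bench along its x axis, 190 mm long; to be left alone.
- driver_mid (a point): Origin (about mid-length) of a screwdriver lying on the bench along its x axis, about 150 mm long; to be left alone.
Mind the look-alikes: they are no part of the job. What is shaped like the block but orange is not meant. What is shaped like the part that bears cartridge_mid but yellow is not meant.

How it is judged:
On the way, in this order (a step that is already met when the one before it is completed fails the run):
1. the cartridge rests on the sloping block, let go (angle between cartridge_mid's own z axis and vertical between 0.65 and 0.92 rad and distance between cartridge_mid and rest below 0.09 m and contact force between cartridge and block above 0.5 N and contact force between the fingers and cartridge below 0.1 N and linear speed of cartridge below 0.03 m/s), for 0.2 s.
2. the cartridge lies flat and lengthways in the open bay, let go, the tray still out (x of cartridge_mid in the frame of bay between -0.035 and 0.035 m and y of cartridge_mid in the frame of bay between -0.036 and 0.036 m and z of cartridge_mid in the frame of bay between 0.015 and 0.03 m and angle between cartridge_mid's own z axis and vertical between 1.45 and 1.69 rad and contact force between the fingers and cartridge below 0.1 N and angle between the z axis of cartridge_mid and the x axis of bay, either way round below 0.35 rad and value of joint tray below 0.01 m), for 0.2 s.
3. the release lever is pressed down with the tray still out (value of joint lever above 0.06 rad and value of joint tray below 0.02 m).
At the end, for the whole second after the job is handed in: The tray is home (within 6 mm of its stop), the lever has sprung back up (under 0.03 rad), and the cartridge lies at rest, flat (within 0.12 rad) and lengthways (within 0.35 rad, either way round) in the open bay, its centre within 35 mm of the bay's middle along and 36 mm across (x of cartridge_mid in the frame of bay between -0.035 and 0.035 m and y of cartridge_mid in the frame of bay between -0.036 and 0.036 m and z of cartridge_mid in the frame of bay between 0.015 and 0.03 m and angle between cartridge_mid's own z axis and vertical between 1.45 and 1.69 rad and contact force between the fingers and cartridge below 0.1 N and angle between the z axis of cartridge_mid and the x axis of bay, either way round below 0.35 rad and value of joint tray above 0.174 m and value of joint lever below 0.03 rad and linear speed of cartridge below 0.02 m/s); the robot touches nothing.
It fails at once if one of the other things on the bench (bottle, carton, mug, short cartridge, wrench, scraper, screwdriver) is moved by more than 35 mm (distance of any of bottle_mid, carton_mid, mug_mid, short_mid, wrench_mid, scraper_mid, driver_mid from where it was at the start of the episode above 0.035 m).
It also fails if it takes over 69 s, if anything falls off the work surface, if the arm or the gripper's body presses on something with over 40 N, if the wrist force passes 120 N, or if a joint passes its speed limit or range.

## Working session

There is one attempt and no reset: what is moved stays moved. The work goes in short steps, Python scripts to look and compute and a tool call to move; the robot and the scene stay as the last step left them, time stands still between calls to the robot, and variables do not carry over. Pictures are saved under pics/ and viewed, and the job is handed in when it is done.

Besides the shell and the picture viewer there is one more tool, called after ">>>" in YAML: its name, and indented under it one key for each argument. drive_tool: Moves the arm, as the interface text tells. Shifts and turns lie within -1 to 1; 1 stands for 0.15 m of shift or 45 degrees of turn. Its arguments: {"type":"object","properties":{"slide":{"type":"array","items":{"type":"array","items":{"type":"number"}}},"twist":{"type":"array","items":{"type":"number"}},"gripper":{"type":"array","items":{"type":"number"}}},"required":["slide","twist","gripper"]}

```bash
ls; mkdir -p pics
cat > h.py <<'E'
from cell import *
import numpy as np, cv2
def snap(name,fn):
    s=snapshot(name); im=s["pixels"][:,:,::-1].copy(); cv2.imwrite(f"pics/{fn}.png",im); 
    import pickle; pickle.dump(s,open(f"pics/{fn}.pkl","wb")); return s
def load(fn):
    import pickle; return pickle.load(open(f"pics/{fn}.pkl","rb"))
def crop(fn,u0,v0,u1,v1,k,out):
    im=cv2.imread(f"pics/{fn}.png")[v0:v1,u0:u1]; cv2.imwrite(f"pics/{out}.png",cv2.resize(im,None,fx=k,fy=k,interpolation=cv2.INTER_CUBIC))
def onz(s,uv,z):
    p=cv2.undistortPoints(np.array([[uv]],float),np.array(s["intrinsics"]),np.array(s["distortion"],float))[0,0]
    R=np.array(s["R"]);t=np.array(s["t"]); c=-R.T@t; d=R.T@np.array([p[0],p[1],1]); return c+d*(z-c[2])/d[2]
def proj(s,X):
    X=np.array(X,float).reshape(-1,3); r,_=cv2.Rodrigues(np.array(s["R"],float)); return cv2.projectPoints(X,r,np.array(s["t"],float),np.array(s["intrinsics"],float),np.array(s["distortion"],float))[0][:,0]
E
python3 - <<'E'
from h import *
st=read_state(); print({k:np.round(v,3) for k,v in st.items()})
for n in("side","top"):
    s=snap(n,n+"0"); R=np.array(s["R"]);print(n,-R.T@np.array(s["t"]),R[2], s["intrinsics"],s["distortion"])
E
```

```text
pics
{'clock': np.float64(0.0), 'q': array([-1.291,  0.427,  0.074,  1.607, -0.034,  1.111, -0.067]), 'dq': array([-0.001, -0.001, -0.002,  0.   , -0.001, -0.001,  0.001]), 'joint_torque': array([-0.0000e+00, -9.3582e+01,  3.6660e+00, -4.5418e+01, -4.9000e-02,
        2.0000e-02,  0.0000e+00]), 'tcp_pos': array([0.281, 0.613, 0.205]), 'orientation': array([ 0.595, -0.382,  0.595,  0.382]), 'wrist_force': array([-0.575,  0.043, -0.285]), 'wrist_torque': array([ 0.04 , -0.042, -0.018]), 'opening': np.float64(0.094)}
side [ 0.19006826 -0.91246584  1.04366883] [ 0.21440411  0.66425024 -0.7161023 ] [[452.46944723   0.         250.72048537]
 [  0.         452.46944723 191.78450171]
 [  0.           0.           1.        ]] [-0.02378878  0.          0.          0.          0.        ]
top [ 0.37187007 -0.02876771  1.23233052] [ 0.09904526 -0.00176318 -0.99508137] [[374.7891999    0.         253.80052901]
 [  0.         374.7891999  190.57043803]
 [  0.           0.           1.        ]] [-0.09151481  0.          0.          0.          0.        ]
```

View pics/side0.png

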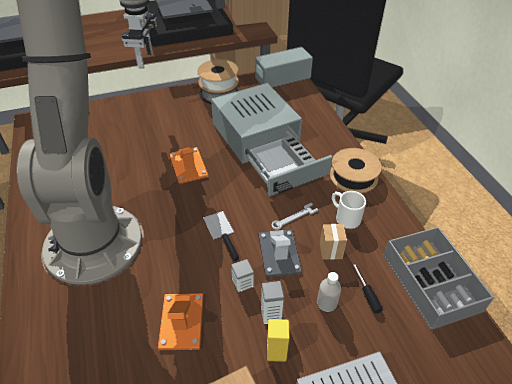

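View pics/top0.png

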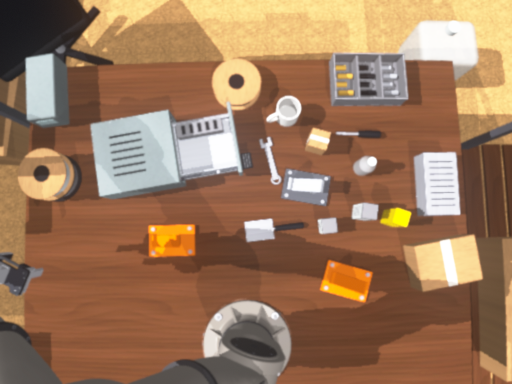

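Run:
```python
from h import *
crop("side0",200,220,360,364,5,"side_c1")
crop("top0",270,115,430,240,5,"top_c1")
crop("side0",210,85,340,205,6,"side_c2")
crop("top0",165,95,265,185,8,"top_c2")
```

```text
(no output)
```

View pics/side_c1.png

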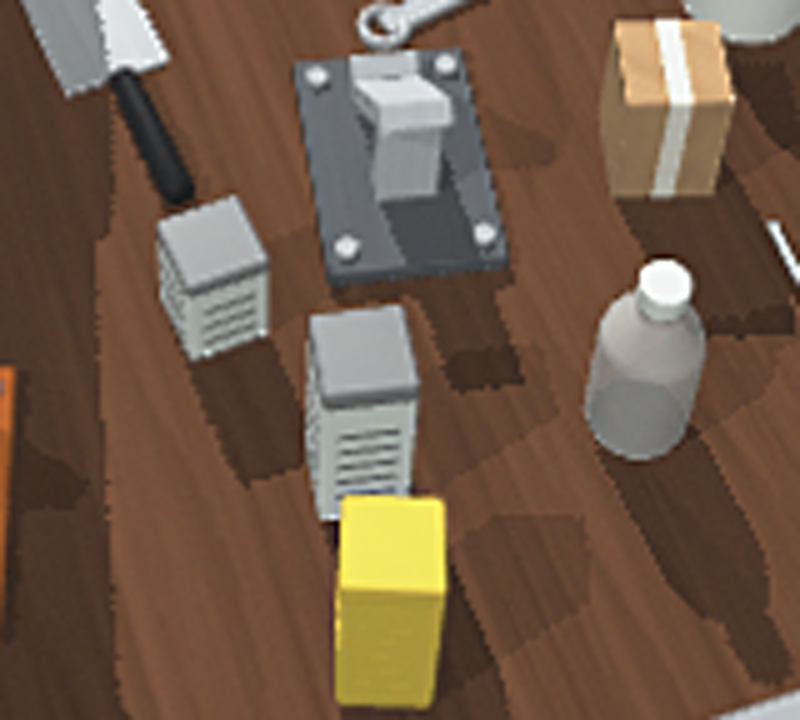

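View pics/top_c1.png

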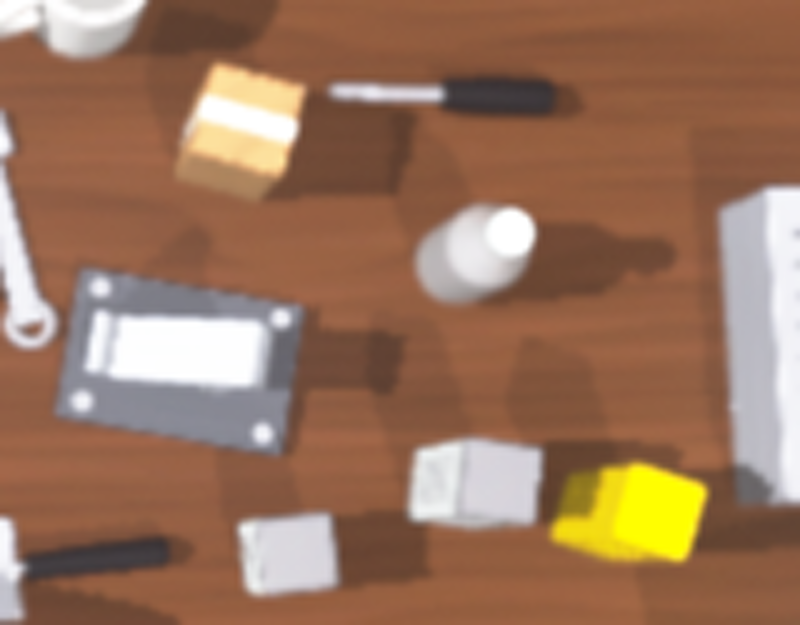

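View pics/side_c2.png

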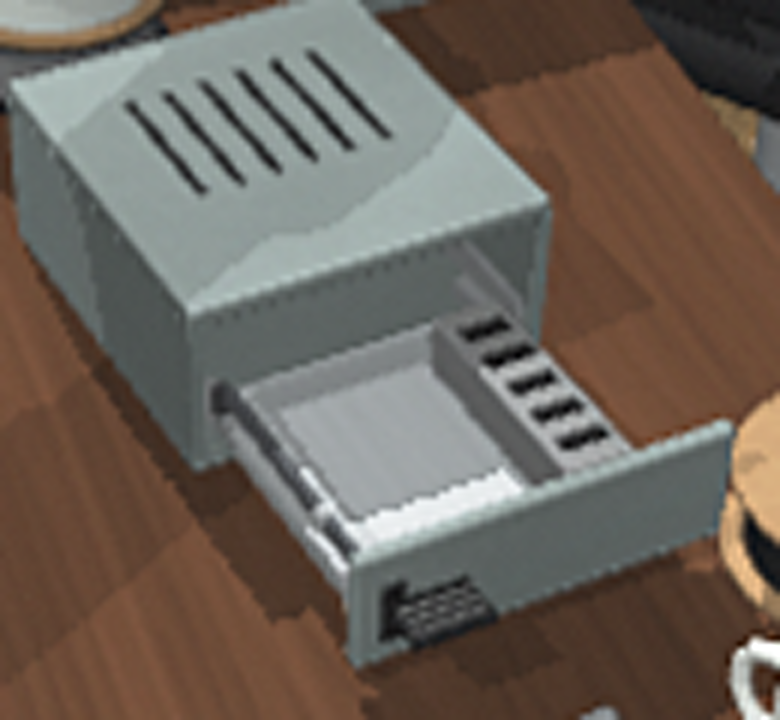

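View pics/top_c2.png

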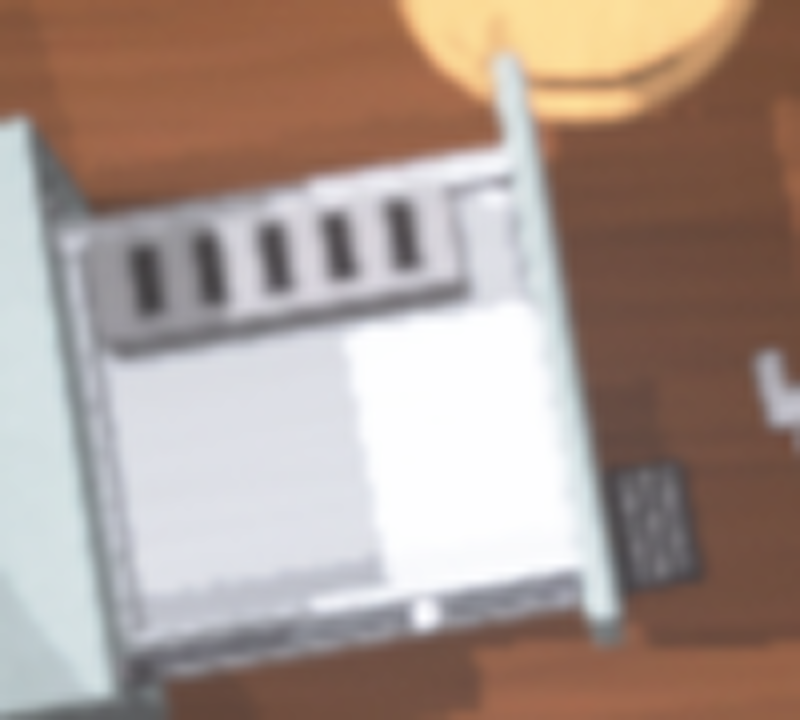

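```bash
cat > fit.py <<'E'
from h import *
from scipy.optimize import least_squares
def fit(obs,x0):
    # obs: list of (snap, uv, local xyz);
    def f(p):
        c,s=np.cos(p[2]),np.sin(p[2]); r=[]
        for S,uv,l in obs:
            X=[p[0]+c*l[0]-s*l[1],p[1]+s*l[0]+c*l[1],l[2]]
            r+=list(proj(S,X)[0]-uv)
        return r
    q=least_squares(f,x0,loss="soft_l1"); 
    print(np.round(q.x,4),"deg",np.degrees(q.x[2]).round(2)); print(np.round(np.array(f(q.x)).reshape(-1,2),1).tolist()); return q.x
E
python3 - <<'E'
from fit import *
T=load("top0");S=load("side0")
t1=lambda u,v:np.array([270+u/5-.4,115+v/5-.4]); s1=lambda u,v:np.array([200+u/5-.4,220+v/5-.4])
t2=lambda u,v:np.array([165+u/8-.44,95+v/8-.44]); s2=lambda u,v:np.array([210+u/6-.42,85+v/6-.42])
h=.023
print("cart",onz(T,t1(504,483),.12))
c=[(-h,h),(-h,-h),(h,-h),(h,h)]
# world approx: image up=+x, left=+y
L=dict(ul=(h,h,.12),ur=(h,-h,.12),lr=(-h,-h,.12),ll=(-h,h,.12))
p0=onz(T,t1(504,483),.12)
fit([(T,t1(470,440),L['ul']),(T,t1(542,447),L['ur']),(T,t1(538,524),L['lr']),(T,t1(463,520),L['ll']),
 (S,s1(308,318),L['ul']),(S,s1(403,308),L['ur'])] [:4],[p0[0],p0[1],0])
# side: near direction = ? print projected
print([ (k,((proj(S,[p0[0]+v[0],p0[1]+v[1],.12])[0]-[200,220]+.4)*5).round()) for k,v in L.items()])
p0=onz(T,t1(181,360),.012)
print("block",p0)
# block x = -Y world (uphill), block y = z x x = +X
B=dict(ul=(-.075,.05,.012),ur=(.075,.05,.012),lr=(.075,-.05,.012),ll=(-.075,-.05,.012))
fit([(T,t1(80,268),B['ul']),(T,t1(303,305),B['ur']),(T,t1(285,453),B['lr']),(T,t1(56,413),B['ll']),
(S,s1(295,62),B['ll']),(S,s1(462,50),B['ul']),(S,s1(508,262),B['ur']),(S,s1(332,280),B['lr'])],[p0[0],p0[1],-np.pi/2])
# tray
print("pad",onz(T,t2(655,523),.06))
p0=onz(T,t2(350,480),.024)
W=.115
fit([(T,t2(112,352),(.09,-.058,.024)),(T,t2(535,300),(-.09,-.058,.024)),(T,t2(143,628),(.09,.058,.024))],[p0[0],p0[1],np.pi/2])
P=[(-.035,-.025),(-.035,.025),(-.001,-.025),(-.001,.025)]
pp=onz(T,t2(655,523),.06)
fit([(T,t2(610,468),(.017,-.025,.06)),(T,t2(682,460),(-.017,-.025,.06)),(T,t2(703,578),(-.017,.025,.06)),(T,t2(628,588),(.017,.025,.06))],[pp[0],pp[1],np.pi/2])
a=onz(S,s2(350,560),.092);b=onz(S,s2(733,425),.092);print("panel top side",a,b)
a2=onz(T,t2(522,62),.092);b2=onz(T,t2(622,625),.092);print("panel top top",a2,b2, np.linalg.norm(a2-b2))
E
```

```text
cart [ 0.41359901 -0.37851657  0.12      ]
[ 0.4138 -0.3781 -0.1071] deg -6.14
[[-0.4, 0.2], [0.2, 0.1], [0.1, 0.0], [0.0, -0.4]]
[('ul', array([389., 300.])), ('ur', array([423., 380.])), ('lr', array([330., 407.])), ('ll', array([298., 326.]))]
block [ 0.50303713 -0.20178416  0.012     ]
[ 0.5034 -0.2031 -1.7652] deg -101.14
[[0.6, -0.5], [0.7, -0.0], [-0.3, 0.2], [0.3, 0.3], [-0.3, 0.3], [-0.1, -0.5], [0.7, -0.6], [-0.5, -0.4]]
pad [ 0.58663705 -0.00942817  0.06      ]
[0.6213 0.1193 1.6805] deg 96.28
[[-0.3, 0.2], [0.9, -0.4], [-0.4, 0.1]]
[ 0.5865 -0.0097  1.6988] deg 97.34
[[-0.7, 0.0], [0.9, -0.5], [0.6, 0.1], [-0.7, 0.4]]
panel top side [0.54258749 0.00994419 0.092     ] [0.77062899 0.04427259 0.092     ]
panel top top [0.76611003 0.03919845 0.092     ] [0.54129948 0.00342113 0.092     ] 0.22763961903277838
```

Run:
```python
from fit import *
T=load("top0");S=load("side0")
t1=lambda u,v:np.array([270+u/5-.4,115+v/5-.4]); s1=lambda u,v:np.array([200+u/5-.4,220+v/5-.4])
t2=lambda u,v:np.array([165+u/8-.44,95+v/8-.44]); s2=lambda u,v:np.array([210+u/6-.42,85+v/6-.42])
h=.023
L=dict(ul=(h,h,.12),ur=(h,-h,.12),lr=(-h,-h,.12),ll=(-h,h,.12))
fit([(T,t1(470,440),L['ul']),(T,t1(542,447),L['ur']),(T,t1(538,524),L['lr']),(T,t1(463,520),L['ll']),
 (S,s1(308,314),L['ll']),(S,s1(403,307),L['ul']),(S,s1(418,383),L['ur']),(S,s1(322,403),L['lr'])],[.41,-.38,0])
O=[(T,t2(112,352),(.09,-.058,.024),0),(T,t2(535,300),(-.09,-.058,.024),0),(T,t2(143,628),(.09,.058,.024),0),
(T,t2(610,468),(-.103,-.025,.06),1),(T,t2(682,460),(-.137,-.025,.06),1),(T,t2(703,578),(-.137,.025,.06),1),(T,t2(628,588),(-.103,.025,.06),1),
(S,s2(350,560),(-.102,.115,.092),2),(S,s2(733,425),(-.102,-.115,.092),2),(T,t2(522,62),(-.102,-.115,.092),2),(T,t2(622,625),(-.102,.115,.092),2),
(S,s2(360,665),(-.102,.115,.016),2)]
def f(p):
    r=[];c,s=np.cos(p[2]),np.sin(p[2])
    for C,uv,l,k in O:
        y=l[1]+(0,p[3],p[4])[k]; r+=list(proj(C,[p[0]+c*l[0]-s*y,p[1]+s*l[0]+c*y,l[2]])[0]-uv)
    return r
q=least_squares(f,[.62,.12,1.7,.04,-.03],loss="soft_l1");print(q.x.round(4),np.degrees(q.x[2]));print(np.round(np.array(f(q.x)).reshape(-1,2),1).tolist())
p=q.x;c,s=np.cos(p[2]),np.sin(p[2])
for y,x in((p[3],-.12),):print("pad",p[0]+c*x-s*y,p[1]+s*x+c*y)
from scipy.spatial.transform import Rotation as Ro
o=read_state()["orientation"];M=Ro.from_quat([o[1],o[2],o[3],o[0]]).as_matrix();print(M.round(3),read_state()["tcp_pos"])
```

```text
[ 0.4146 -0.3782 -0.1483] deg -8.5
[[-0.1, -0.3], [0.5, 0.2], [-0.2, 0.1], [-0.2, -1.0], [-0.6, 0.7], [-0.7, -0.7], [0.4, 0.7], [0.2, -0.4]]
[ 0.6235  0.1193  1.7175  0.0553 -0.0174] 98.40524450088957
[[-0.8, 0.6], [0.1, -1.9], [0.4, 0.4], [-1.5, 0.2], [0.0, -0.5], [-0.0, 0.0], [-1.2, 0.6], [0.4, 1.3], [0.5, 1.4], [0.5, -1.0], [-0.2, -0.2], [-1.9, 1.2]]
pad 0.586316289799299 -0.0074986333252693715
[[-0.    -0.909  0.416]
 [-0.001  0.416  0.909]
 [-1.    -0.    -0.001]] [0.28052051 0.61351253 0.20486122]
```

>>> drive_tool:
  slide:
    - [0,-1,-0.6]
    - [0,-1,-0.6]
    - [0,-1,-0.6]
    - [0,-1,-0.6]
    - [0,-1,-0.6]
  twist: [1,1,1,1,1]
  gripper: [1,1,1,1,1]

```text
clock: 0.72
tcp_pos: [0.3796, 0.4694, 0.2054]
orientation: [0.696, -0.125, 0.696, 0.125]
wrist_force: [-0.6, 0.6, -0.0]
opening: 0.094
```

```bash
cat > go.py <<'E'
from h import *
import sys
from scipy.spatial.transform import Rotation as Ro
def go(x,y,z,head):
    st=read_state();o=st["orientation"];M=Ro.from_quat([o[1],o[2],o[3],o[0]]).as_matrix();p=np.array(st["tcp_pos"])
    cur=np.degrees(np.arctan2(M[1,2],M[0,2]));d=np.array([x,y,z])-p
    sl=M.T@d/.15; tw=-((head-cur+90)%180-90)/45
    print("t",round(st["clock"],2),"p",p.round(4),"head",cur.round(2),"tilt",M[:,0].round(3),"F",np.round(st["wrist_force"],1),"open",round(st["opening"],4),"q7",round(st["q"][6],2));print("slide",sl.round(3),"twist",round(tw,3),"yrow",M[:,1].round(3),"zrow",M[:,2].round(3))
if __name__=="__main__": go(*map(float,sys.argv[1:5]))
E
python3 go.py .5 .2 .205 -8.5
```

```text
t 0.72 p [0.3796 0.4694 0.2054] head 20.36 tilt [-0. -0. -1.] F [-0.6  0.6 -0. ] open 0.094 q7 -0.55
slide [ 0.003 -1.963  0.128] twist 0.641 yrow [-0.348  0.938 -0.   ] zrow [ 0.938  0.348 -0.   ]
```

>>> drive_tool:
  slide:
    - [0,-1,0.3]
    - [0,-1,0.3]
    - [0,-1,0.3]
    - [0,-1,0.3]
  twist: [0.65,0.65,0.65,0.65]
  gripper: [1,1,1,1]

```text
clock: 1.23
tcp_pos: [0.4753, 0.3432, 0.2054]
orientation: [0.705, 0.054, 0.705, -0.055]
wrist_force: [-0.1, 1.0, 0.4]
opening: 0.0938
```

>>> drive_tool:
  slide:
    - [0,-1,0]
    - [0,-1,0]
    - [0,-1,0]
  twist: [0,0,0]
  gripper: [1,1,1]

```text
clock: 1.6
tcp_pos: [0.4501, 0.195, 0.2055]
orientation: [0.705, 0.053, 0.705, -0.053]
wrist_force: [-0.1, 0.8, 0.2]
opening: 0.0939
```

>>> drive_tool:
  slide:
    - [0,-1,0.1]
    - [0,-1,0.1]
    - [0,-1,0.1]
  twist: [0,0,0]
  gripper: [1,1,1]

```text
clock: 1.98
tcp_pos: [0.4428, 0.0447, 0.2057]
orientation: [0.705, 0.054, 0.705, -0.053]
wrist_force: [0.1, 0.1, 0.5]
opening: 0.0942
```

>>> drive_tool:
  slide:
    - [0,-1,0]
    - [0,-1,0]
    - [0,-1,0]
  twist: [0,0,0]
  gripper: [1,1,1]

```text
clock: 2.35
tcp_pos: [0.42, -0.1037, 0.2059]
orientation: [0.705, 0.054, 0.705, -0.053]
wrist_force: [0.4, 1.0, 0.0]
opening: 0.0941
```

```bash
python3 go.py .4145 -.378 .19 -8
```

```text
t 2.35 p [ 0.42   -0.1037  0.2059] head -8.68 tilt [ 0.001  0.    -1.   ] F [0.4 1.  0. ] open 0.0941 q7 -0.05
slide [ 0.106 -1.813  0.24 ] twist -0.015 yrow [0.151 0.989 0.   ] zrow [ 0.989 -0.151  0.001]
```

>>> drive_tool:
  slide:
    - [0,-0.9,0.12]
    - [0,-0.9,0.12]
    - [0,-0.9,0.12]
  twist: [0,0,0]
  gripper: [1,1,1]

```text
clock: 2.72
tcp_pos: [0.4176, -0.2409, 0.2058]
orientation: [0.705, 0.053, 0.705, -0.055]
wrist_force: [-1.1, 1.2, -0.0]
opening: 0.0942
```

>>> drive_tool:
  slide:
    - [0.1,-0.91,0.12]
    - [0.1,-0.91,0.12]
    - [0.1,-0.91,0.12]
    - [0.1,-0.91,0.12]
  twist: [0,0,0,0]
  gripper: [1,1,1,1]

```text
clock: 3.22
tcp_pos: [0.4144, -0.3759, 0.19]
orientation: [0.705, 0.054, 0.706, -0.054]
wrist_force: [0.4, 0.4, 0.7]
opening: 0.0941
```

```bash
python3 go.py .4145 -.378 .07 -8
python3 - <<'E'
from h import *
snap("side","side1");snap("top","top1")
crop("side1",200,180,360,340,4,"s1");crop("top1",290,140,450,260,5,"t1")
E
```

```text
t 3.23 p [ 0.4144 -0.3759  0.19  ] head -8.71 tilt [-0.001 -0.    -1.   ] F [0.4 0.4 0.7] open 0.0941 q7 0.81
slide [ 0.8   -0.014  0.004] twist -0.016 yrow [ 0.151  0.988 -0.   ] zrow [ 0.988 -0.151 -0.001]
```

View pics/s1.png

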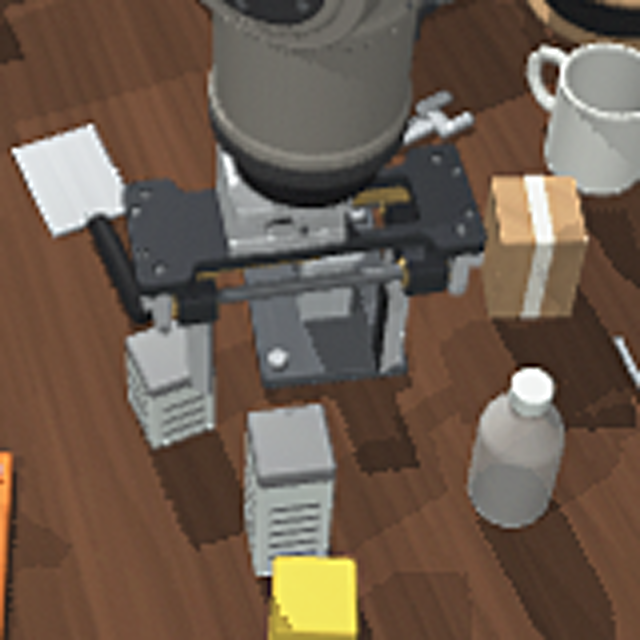

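View pics/t1.png

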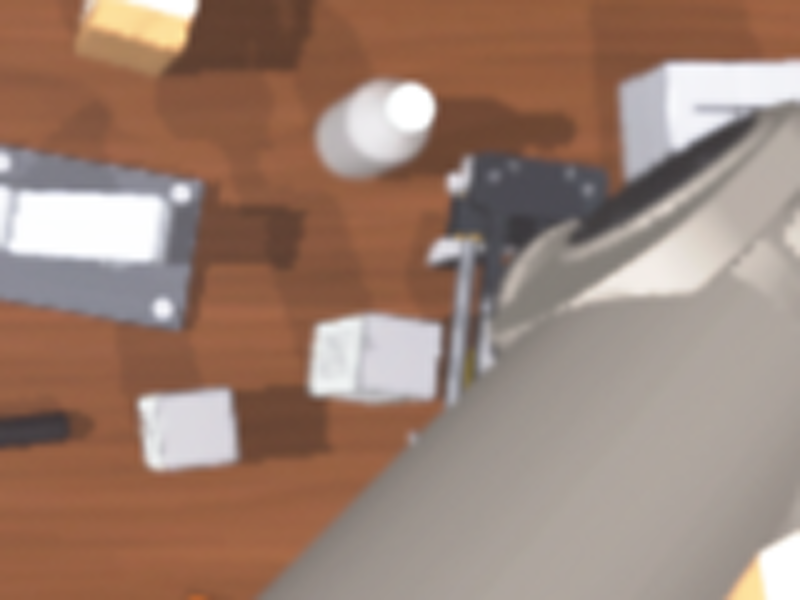

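Run:
```python
from h import *
S=load("side1");T=load("top1")
z=np.array([.988,-.151,0]);p=np.array([.4144,-.3759,.19])
for k in(-.05,0,.05):print(k,((proj(S,p+k*z)[0]-[200,180])*4).round(),((proj(T,p+k*z)[0]-[290,140])*5).round())
```

```text
-0.05 [202. 381.] [426. 438.]
0 [290. 369.] [436. 349.]
0.05 [377. 357.] [444. 261.]
```

Run:
```python
from fit import *
T=load("top0");S=load("side0")
t1=lambda u,v:np.array([270+u/5-.4,115+v/5-.4]); s1=lambda u,v:np.array([200+u/5-.4,220+v/5-.4])
b=np.array([.5034,-.2031]);a=np.radians(-101.14);u=np.array([np.cos(a),np.sin(a)]);v=np.array([-u[1],u[0]])
def loc(P):d=P[:2]-b;return np.round([d@u,d@v],4)
print("top end top",[loc(onz(T,t1(*q),.103)) for q in((268,320),(265,388))])
print("lip",[loc(onz(T,t1(*q),.035)) for q in((90,312),(88,372))],[loc(onz(T,t1(*q),.025)) for q in((110,315),(107,376))])
print("top end side",[loc(onz(S,s1(*q),.103)) for q in((374,130),(453,120))], "lowerleft etc")
for off in(-.045,-.04,-.035):
  print(off,[((proj(S,[*(b+u*(off+.078)+v*w),.103])[0]-[200,220]+.4)*5).round() for w in(-.019,.019)],[((proj(T,[*(b+u*(off+.078)+v*w),.103])[0]-[270,115]+.4)*5).round() for w in(-.019,.019)])
crop("side0",250,225,310,285,12,"s2");crop("top0",275,165,340,210,12,"t2")
```

```text
top end top [array([0.0365, 0.0208]), array([ 0.0412, -0.0207])]
lip [array([-0.0669,  0.0168]), array([-0.0617, -0.0218])] [array([-0.0531,  0.0187]), array([-0.0485, -0.021 ])]
top end side [array([ 0.0476, -0.0247]), array([0.0461, 0.0173])] lowerleft etc
-0.045 [array([380., 107.]), array([452., 100.])] [array([252., 383.]), array([262., 322.])]
-0.04 [array([382., 114.]), array([453., 107.])] [array([260., 384.]), array([270., 323.])]
-0.035 [array([383., 122.]), array([455., 115.])] [array([268., 386.]), array([278., 325.])]
```

View pics/s2.png

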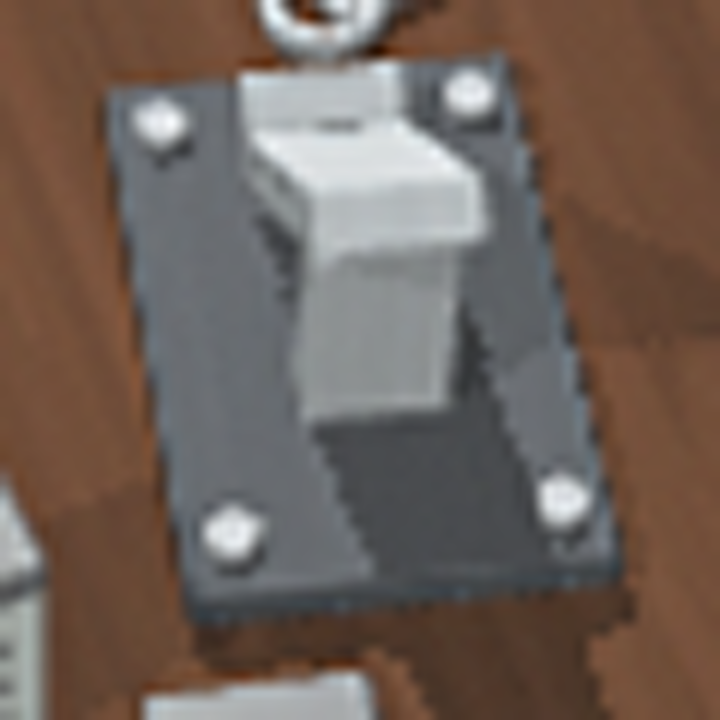

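View pics/t2.png

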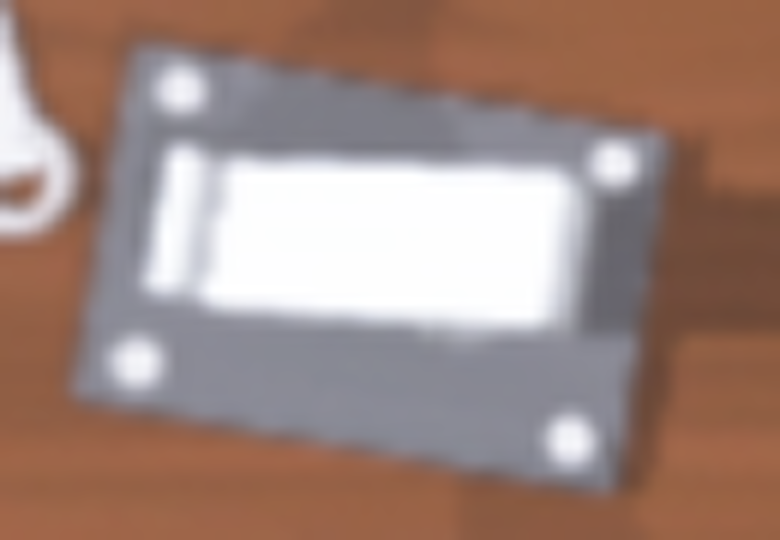

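>>> drive_tool:
  slide:
    - [0.4,-0.014,0]
    - [0.7,-0.014,0]
    - [0.79,-0.014,0]
    - [0.79,-0.014,0]
    - [0.79,-0.014,0]
    - [0.79,-0.014,0]
    - [0.79,-0.014,0]
    - [0.79,-0.014,0]
    - [0.79,-0.014,0]
    - [0.79,-0.014,0]
  twist: [0,0,0,0,0,0,0,0,0,0]
  gripper: [1,1,1,1,-1,-1,-1,-1,-1,-1]

```text
clock: 4.58
tcp_pos: [0.4137, -0.3782, 0.0721]
orientation: [0.705, 0.054, 0.705, -0.054]
wrist_force: [0.3, -0.5, 2.2]
opening: 0.0455
```

```bash
python3 go.py .4145 -.378 .19 -11.1
```

```text
t 4.58 p [ 0.4137 -0.3782  0.0721] head -8.82 tilt [ 0. -0. -1.] F [ 0.3 -0.5  2.2] open 0.0455 q7 0.95
slide [-0.786  0.002  0.005] twist 0.051 yrow [ 0.153  0.988 -0.   ] zrow [ 0.988 -0.153  0.   ]
```

>>> drive_tool:
  slide:
    - [-0.4,0,0]
    - [-0.8,0,0]
    - [-0.9,0,0]
    - [-0.9,0,0]
  twist: [0,0,0,0]
  gripper: [-1,-1,-1,-1]

```text
clock: 5.08
tcp_pos: [0.414, -0.3778, 0.207]
orientation: [0.705, 0.054, 0.705, -0.054]
wrist_force: [0.5, -0.1, -3.8]
opening: 0.0456
```

```bash
python3 go.py .515 -.1442 .207 -11.1
```

```text
t 5.08 p [ 0.414  -0.3778  0.207 ] head -8.78 tilt [ 0.001  0.    -1.   ] F [ 0.5 -0.1 -3.8] open 0.0456 q7 0.8
slide [1.000e-03 1.642e+00 4.280e-01] twist 0.052 yrow [0.153 0.988 0.   ] zrow [ 0.988 -0.153  0.001]
```

>>> drive_tool:
  slide:
    - [0,0.3,0.1]
    - [0,0.6,0.2]
    - [0,0.9,0.22]
    - [0,0.9,0.22]
  twist: [0.05,0.05,0.05,0.05]
  gripper: [-1,-1,-1,-1]

```text
clock: 5.58
tcp_pos: [0.4673, -0.2456, 0.2048]
orientation: [0.703, 0.067, 0.705, -0.066]
wrist_force: [-0.2, -0.5, -2.4]
opening: 0.046
```

```bash
python3 go.py .515 -.1442 .207 -11.1
```

```text
t 5.58 p [ 0.4673 -0.2456  0.2048] head -10.75 tilt [-0.003  0.001 -1.   ] F [-0.2 -0.5 -2.4] open 0.046 q7 0.46
slide [-0.015  0.724  0.186] twist 0.008 yrow [0.187 0.982 0.001] zrow [ 0.982 -0.187 -0.003]
```

>>> drive_tool:
  slide:
    - [0,0.4,0.1]
    - [0,0.72,0.187]
    - [0,0.72,0.187]
    - [0,0.72,0.187]
  twist: [0.01,0.01,0.01,0.01]
  gripper: [-1,-1,-1,-1]

```text
clock: 6.08
tcp_pos: [0.5142, -0.15, 0.2059]
orientation: [0.703, 0.071, 0.704, -0.072]
wrist_force: [-0.8, -0.8, -2.8]
opening: 0.0457
```

```bash
python3 go.py .515 -.1442 .115 -11.1;python3 - <<'E'
from h import *
snap("side","side2");snap("top","top2")
crop("side2",200,180,360,340,4,"s3");crop("top2",250,120,390,240,5,"t3")
E
```

```text
t 6.08 p [ 0.5142 -0.15    0.2059] head -11.56 tilt [-0.002 -0.001 -1.   ] F [-0.8 -0.8 -2.8] open 0.0457 q7 0.25
slide [ 0.606  0.039 -0.002] twist -0.01 yrow [ 0.2    0.98  -0.001] zrow [ 0.98  -0.2   -0.002]
```

View pics/s3.png

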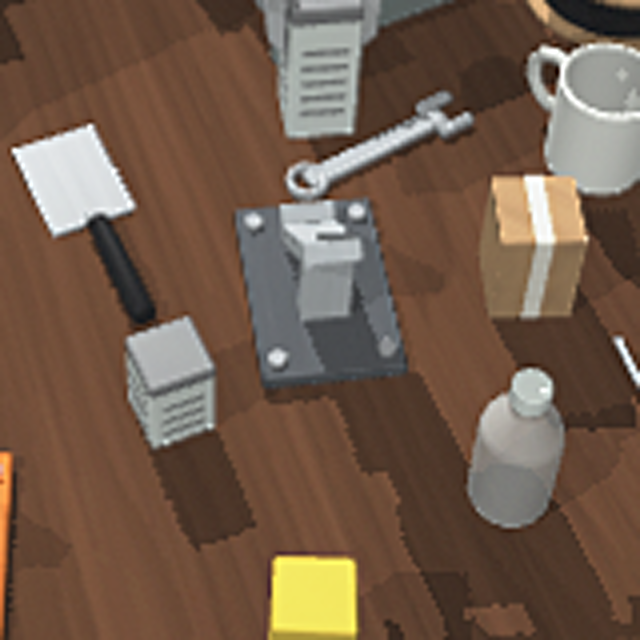

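View pics/t3.png

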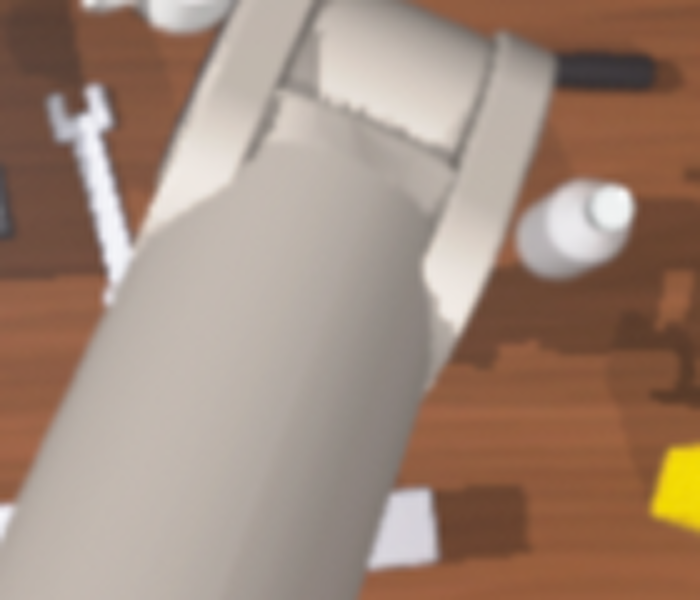

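>>> drive_tool:
  slide:
    - [0.3,0,0]
    - [0.5,0,0]
    - [0.62,0,0]
    - [0.62,0,0]
  twist: [0,0,0,0]
  gripper: [-1,-1,-1,-1]

```text
clock: 6.68
tcp_pos: [0.5144, -0.1499, 0.1134]
orientation: [0.703, 0.071, 0.704, -0.072]
wrist_force: [-0.1, -0.3, -1.6]
opening: 0.0458
```

```bash
cat > loc.py <<'E'
from h import *
b=np.array([.5034,-.2031]);a=np.radians(-101.14);u=np.array([np.cos(a),np.sin(a)]);v=np.array([-u[1],u[0]])
s=read_state();d=np.array(s["tcp_pos"])[:2]-b;print("block x,y",d@u,d@v,"gripz",s["tcp_pos"][2]+.019,"F",np.round(s["wrist_force"],1))
E
python3 go.py .515 -.1442 .112 -11.1; python3 loc.py;python3 - <<'E'
from h import *
snap("side","side3")
crop("side3",220,170,330,270,7,"s4")
E
```

```text
t 6.67 p [ 0.5144 -0.1499  0.1134] head -11.6 tilt [-0.002 -0.    -1.   ] F [-0.1 -0.3 -1.6] open 0.0458 q7 0.37
slide [ 0.009  0.038 -0.004] twist -0.011 yrow [ 0.201  0.98  -0.001] zrow [ 0.98  -0.201 -0.002]
block x,y -0.054286166640972126 0.0005480675076128698 gripz 0.1324116803875855 F [-0.1 -0.3 -1.6]
```

View pics/s4.png

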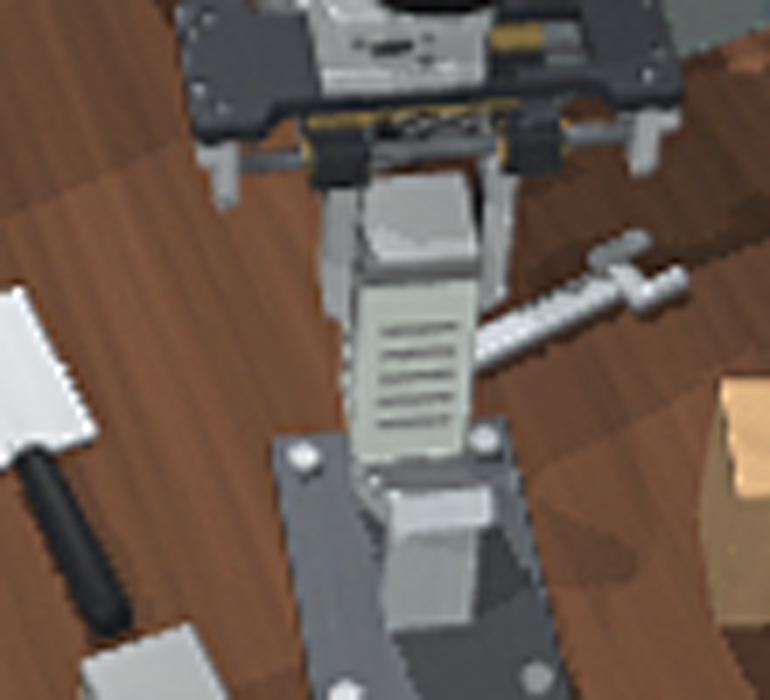

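>>> drive_tool:
  slide:
    - [0.02,0,0]
    - [0.013,-0.04,0]
    - [0.013,-0.08,0]
    - [0.01,-0.12,0]
    - [0.007,-0.16,0]
    - [0.01,-0.2,0]
    - [0.013,-0.24,0]
    - [0.02,-0.28,0]
    - [0.027,-0.32,0]
    - [0.027,-0.32,0]
  twist: [0,0,0,0,0,0,0,0,0,0]
  gripper: [-1,-1,-1,-1,-1,-1,-1,-1,-1,-1]

```text
clock: 7.98
tcp_pos: [0.506, -0.1965, 0.1106]
orientation: [0.704, 0.071, 0.703, -0.071]
wrist_force: [1.5, 1.8, 3.8]
opening: 0.0456
```

```bash
python3 go.py .515 -.1442 .112 -11.1; python3 loc.py;python3 - <<'E'
from h import *
snap("side","side4")
crop("side4",220,170,330,270,7,"s5")
E
```

```text
t 7.97 p [ 0.506  -0.1965  0.1106] head -11.55 tilt [ 0.001  0.    -1.   ] F [1.5 1.8 3.8] open 0.0456 q7 0.47
slide [-0.009  0.354 -0.011] twist -0.01 yrow [0.2  0.98 0.  ] zrow [ 0.98  -0.2    0.001]
block x,y -0.006923962003837653 0.0012597976092976048 gripz 0.1296273110726494 F [1.5 1.8 3.8]
```

View pics/s5.png

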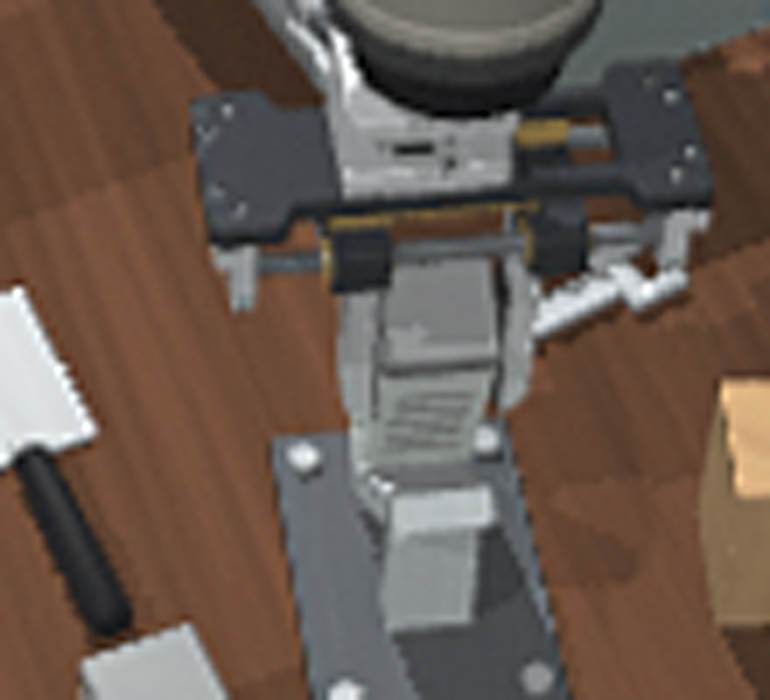

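>>> drive_tool:
  slide:
    - [0.01,-0.04,0]
    - [0.027,-0.08,0]
    - [0.047,-0.12,0]
    - [0.067,-0.153,0]
    - [0.1,-0.13,0]
    - [0.13,-0.1,0]
    - [0.157,-0.073,0]
    - [0.157,-0.073,0]
    - [0.157,-0.073,0]
  twist: [0,0,0,0,0,0,0,0,0]
  gripper: [-1,-1,-1,-1,-1,-1,-1,-1,-1]

```text
clock: 9.15
tcp_pos: [0.5035, -0.2083, 0.0868]
orientation: [0.704, 0.07, 0.703, -0.072]
wrist_force: [-1.9, -5.8, 10.3]
opening: 0.0458
```

```bash
python3 go.py .515 -.1442 .112 -11.1; python3 loc.py;python3 - <<'E'
from h import *
snap("side","side5")
crop("side5",220,170,330,270,7,"s6")
E
```

```text
t 9.15 p [ 0.5035 -0.2083  0.0868] head -11.56 tilt [ 0.001 -0.002 -1.   ] F [-1.9 -5.8 10.3] open 0.0458 q7 0.52
slide [-0.169  0.434 -0.01 ] twist -0.01 yrow [ 0.2    0.98  -0.002] zrow [ 0.98  -0.2    0.001]
block x,y 0.005117569691266254 0.0011162329794842999 gripz 0.10584026497024043 F [-1.9 -5.8 10.3]
```

View pics/s6.png

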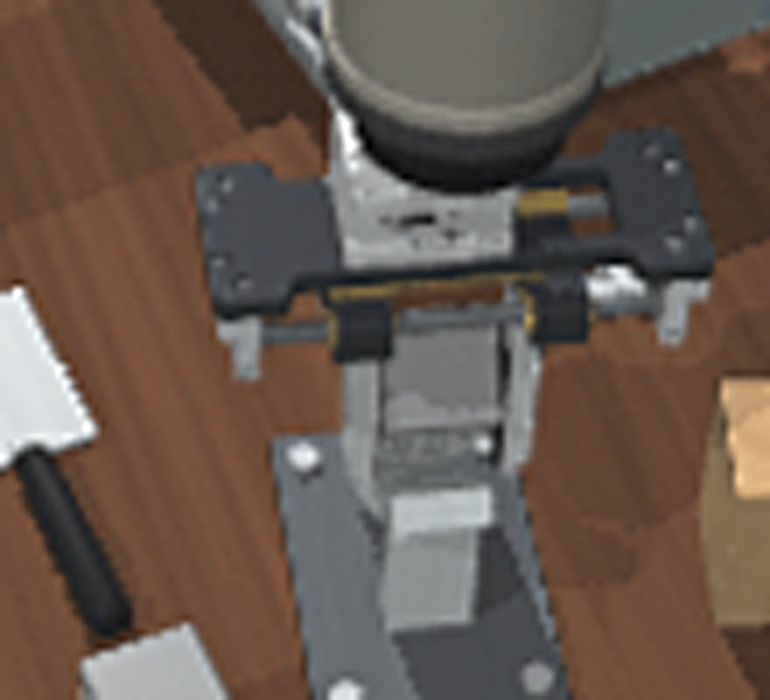

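>>> drive_tool:
  slide:
    - [0,0,0]
    - [0,0,0]
    - [0,0,0]
    - [0,0,0]
    - [-0.3,0,0]
    - [-0.7,0,0]
    - [-0.7,0,0]
    - [-0.7,0,0]
    - [-0.7,0,0]
  twist: [0,0,0,0,0,0,0,0,0]
  gripper: [1,1,1,1,1,1,1,1,1]

```text
clock: 10.32
tcp_pos: [0.5028, -0.2066, 0.1904]
orientation: [0.703, 0.071, 0.704, -0.071]
wrist_force: [-0.7, 0.0, 1.1]
opening: 0.0942
```

```bash
python3 go.py .515 -.1442 .112 -11.1; python3 loc.py;python3 - <<'E'
from h import *
snap("side","side6")
crop("side6",220,170,330,270,7,"s7")
E
```

```text
t 10.32 p [ 0.5028 -0.2066  0.1904] head -11.52 tilt [-0.002  0.    -1.   ] F [-0.7  0.   1.1] open 0.0942 q7 0.39
slide [ 0.523  0.424 -0.003] twist -0.009 yrow [ 0.2   0.98 -0.  ] zrow [ 0.98  -0.2   -0.002]
block x,y 0.003577782512655066 0.00010980754796046692 gripz 0.20938995897119675 F [-0.7  0.   1.1]
```

View pics/s7.png

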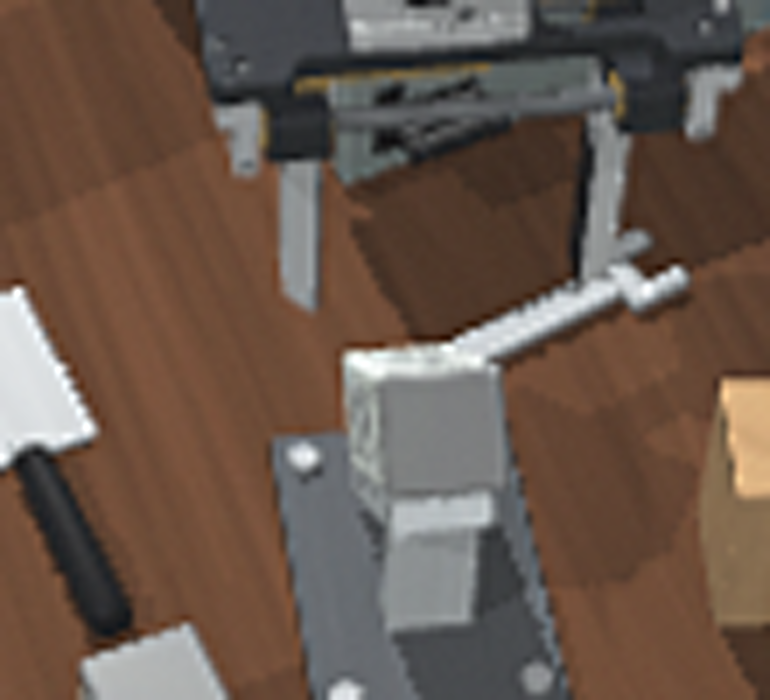

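Run:
```python
from h import *
S=load("side6")
b=np.array([.5034,-.2031,0]);a=np.radians(-101.14);u=np.array([np.cos(a),np.sin(a),0]);v=np.array([-u[1],u[0],0]);z=np.array([0,0,1.])
r=b-u*.044+.025*z;q=.70711;U=q*(u+z);N=q*(z-u)
for s in(0,.12):
  for n in(0,.046):
    for w in(-.023,.023):print(s,n,w,((proj(S,r+s*U+n*N+w*v)[0]-[220,170]+.4)*7).round())
g=r+.060*U+.023*N;print("centre",g)
```

```text
0 0 -0.023 [346. 471.]
0 0 0.023 [457. 460.]
0 0.046 -0.023 [337. 359.]
0 0.046 0.023 [448. 349.]
0.12 0 -0.023 [386. 506.]
0.12 0 0.023 [508. 494.]
0.12 0.046 -0.023 [376. 383.]
0.12 0.046 0.023 [498. 371.]
centre [ 0.50684622 -0.18559915  0.08369013]
```

```bash
python3 go.py .5062 -.1891 .068 -11.1
```

```text
t 10.38 p [ 0.5028 -0.2068  0.1904] head -11.53 tilt [-0.002 -0.    -1.   ] F [-0.3 -0.1  0.3] open 0.0941 q7 0.39
slide [ 0.816  0.12  -0.   ] twist -0.009 yrow [ 0.2   0.98 -0.  ] zrow [ 0.98  -0.2   -0.002]
```

>>> drive_tool:
  slide:
    - [0.1,0.12,0]
    - [0.4,0.12,0]
    - [0.7,0.12,0]
    - [0.815,0.12,0]
    - [0.815,0.12,0]
    - [0.815,0.12,0]
    - [0.815,0.12,0]
    - [0.815,0.12,0]
    - [0.815,0.12,0]
    - [0.815,0.12,0]
  twist: [-0.01,-0.01,-0.01,-0.01,-0.01,-0.01,-0.01,-0.01,-0.01,-0.01]
  gripper: [1,1,1,1,1,-1,-1,-1,-1,-1]

```text
clock: 11.62
tcp_pos: [0.5071, -0.1893, 0.0693]
orientation: [0.704, 0.068, 0.704, -0.068]
wrist_force: [0.5, 0.1, -0.1]
opening: 0.0473
```

```bash
python3 go.py .5062 -.1891 .068 -11.1;python3 loc.py
```

```text
t 11.62 p [ 0.5071 -0.1893  0.0693] head -11.07 tilt [ 0. -0. -1.] F [ 0.5  0.1 -0.1] open 0.0473 q7 0.52
slide [ 0.008 -0.    -0.006] twist 0.001 yrow [0.192 0.981 0.   ] zrow [ 0.981 -0.192  0.   ]
block x,y -0.014293931841298476 0.00092797415769341 gripz 0.08826401763037306 F [ 0.5  0.1 -0.1]
```

>>> drive_tool:
  slide:
    - [0,0,0]
    - [0,0,0]
    - [-0.2,0,0]
    - [-0.5,0,0]
    - [-0.85,0,0]
    - [-0.85,0,0]
    - [-0.85,0,0]
  twist: [0,0,0,0,0,0,0]
  gripper: [-1,-1,-1,-1,-1,-1,-1]

```text
clock: 12.5
tcp_pos: [0.5066, -0.1887, 0.1959]
orientation: [0.704, 0.068, 0.704, -0.068]
wrist_force: [0.5, 0.7, -3.4]
opening: 0.046
```

```bash
python3 - <<'E'
from h import *
a=np.radians(98.4);X=np.array([np.cos(a),np.sin(a)]);print("target start",np.array([.6235,.1193])+.022*X)
snap("side","side7")
crop("side7",220,120,340,240,6,"s8")
E
python3 go.py .62 .1411 .197 8.4
```

```text
target start [0.62028617 0.14106399]
t 12.55 p [ 0.5063 -0.1888  0.1955] head -11.05 tilt [-0.002  0.    -1.   ] F [-1.2 -0.1 -2.4] open 0.0456 q7 0.36
slide [-0.011  2.304  0.322] twist -0.432 yrow [0.192 0.981 0.   ] zrow [ 0.981 -0.192 -0.002]
```

View pics/s8.png

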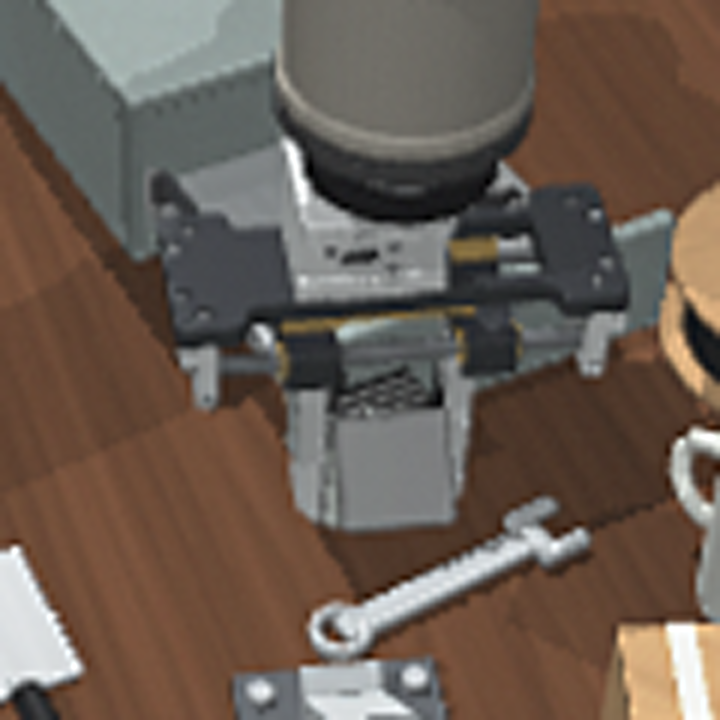

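>>> drive_tool:
  slide:
    - [0,0.3,0.05]
    - [0,0.6,0.1]
    - [0,0.95,0.16]
    - [0,0.95,0.16]
  twist: [0,0,0,0]
  gripper: [-1,-1,-1,-1]

```text
clock: 13.05
tcp_pos: [0.5583, -0.0498, 0.1947]
orientation: [0.703, 0.066, 0.705, -0.066]
wrist_force: [-1.4, -2.2, -2.7]
opening: 0.0457
```

>>> drive_tool:
  slide:
    - [0,0.3,0.05]
    - [0,0.6,0.1]
    - [0,0.95,0.14]
    - [0,0.95,0.14]
  twist: [-0.2,-0.4,-0.43,-0.43]
  gripper: [-1,-1,-1,-1]

```text
clock: 13.55
tcp_pos: [0.6058, 0.0854, 0.1946]
orientation: [0.704, -0.053, 0.706, 0.053]
wrist_force: [-0.7, 0.0, -3.4]
opening: 0.0459
```

```bash
python3 go.py .6203 .1411 .197 8.4
```

```text
t 13.55 p [0.6058 0.0854 0.1946] head 8.58 tilt [-0.002 -0.001 -1.   ] F [-0.7  0.  -3.4] open 0.0459 q7 0.22
slide [-0.017  0.353  0.151] twist 0.004 yrow [-0.149  0.989 -0.   ] zrow [ 0.989  0.149 -0.002]
```

>>> drive_tool:
  slide:
    - [0,0.35,0.15]
    - [0,0.35,0.15]
    - [0.1,0.35,0.15]
    - [0.2,0.35,0.15]
    - [0.2,0.35,0.15]
  twist: [0,0,0,0,0]
  gripper: [-1,-1,-1,-1,-1]

```text
clock: 14.18
tcp_pos: [0.6195, 0.1357, 0.1648]
orientation: [0.704, -0.051, 0.706, 0.05]
wrist_force: [0.3, 0.9, -1.9]
opening: 0.0455
```

```bash
python3 go.py .6203 .1411 .197 8.4;  python3 - <<'E'
from h import *
snap("side","side8");snap("top","top8")
crop("side8",220,80,340,200,5,"s9");crop("top8",165,85,275,185,6,"t9")
a=cv2.imread("pics/s9.png");b=cv2.imread("pics/t9.png")
E
```

```text
t 14.18 p [0.6195 0.1357 0.1648] head 8.19 tilt [-0.003 -0.001 -1.   ] F [ 0.3  0.9 -1.9] open 0.0455 q7 0.17
slide [-0.215  0.035  0.01 ] twist -0.005 yrow [-0.143  0.99  -0.001] zrow [ 0.99   0.143 -0.003]
```

View pics/s9.png

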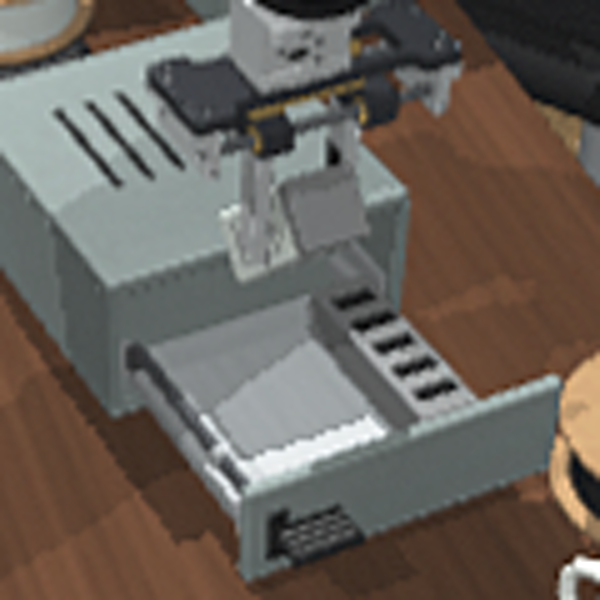

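View pics/t9.png

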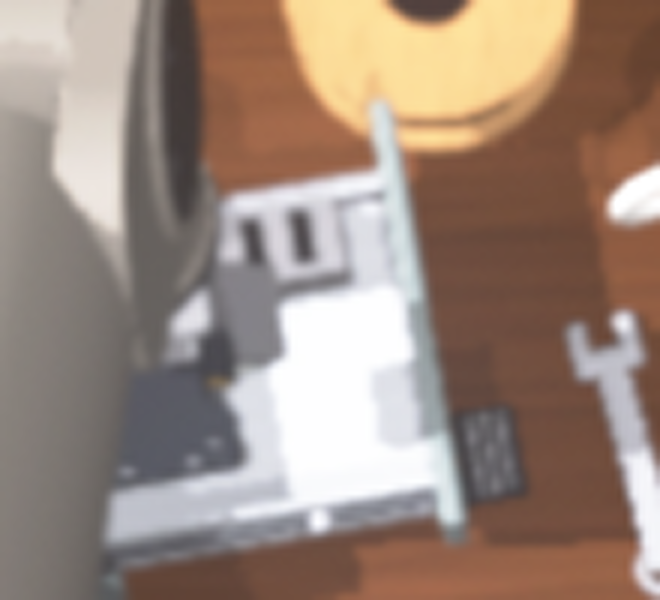

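>>> drive_tool:
  slide:
    - [0.2,0,0]
    - [0.4,0,0]
    - [0.6,0,0]
    - [0.65,0,0]
    - [0.67,-0.03,0]
    - [0.69,-0.06,0]
    - [0.72,-0.09,0]
    - [0.75,-0.12,0]
    - [0.75,-0.12,0]
  twist: [0,0,0,0,0,0,0,0,0]
  gripper: [-1,-1,-1,-1,-1,-1,-1,-1,-1]

```text
clock: 15.4
tcp_pos: [0.6241, 0.1183, 0.056]
orientation: [0.706, -0.051, 0.705, 0.051]
wrist_force: [-4.5, -3.1, 6.4]
opening: 0.046
```

```bash
python3 go.py .6203 .1411 .03 8.4;  python3 - <<'E'
from h import *
snap("side","side9")
crop("side9",220,80,340,200,6,"s10")
E
```

```text
t 15.4 p [0.6241 0.1183 0.056 ] head 8.23 tilt [ 0.002  0.    -1.   ] F [-4.5 -3.1  6.4] open 0.046 q7 0.28
slide [ 0.173  0.154 -0.003] twist -0.004 yrow [-0.143  0.99   0.   ] zrow [0.99  0.143 0.002]
```

View pics/s10.png

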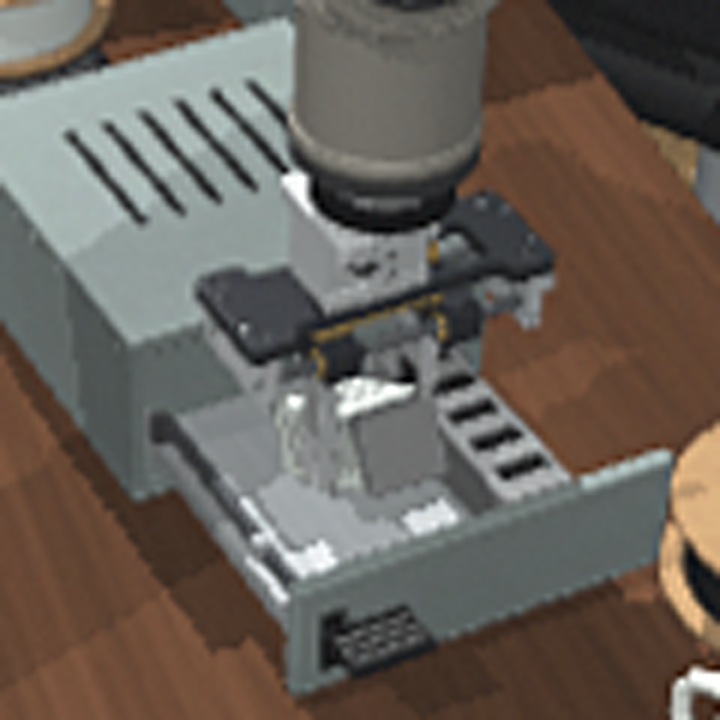

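>>> drive_tool:
  slide:
    - [0.03,-0.025,0]
    - [0.06,-0.045,0]
    - [0.09,-0.065,0]
    - [0.12,-0.08,0]
    - [0.15,-0.095,0]
    - [0.17,-0.1,0]
    - [0.175,-0.1,0]
  twist: [0,0,0,0,0,0,0]
  gripper: [-1,-1,-1,-1,-1,-1,-1]

```text
clock: 16.32
tcp_pos: [0.6272, 0.1029, 0.0302]
orientation: [0.706, -0.051, 0.704, 0.05]
wrist_force: [-0.4, -6.2, 9.6]
opening: 0.0458
```

```bash
python3 go.py .6203 .1411 .03 8.4;  python3 - <<'E'
from h import *
snap("side","side10")
crop("side10",220,80,340,200,6,"s11")
E
```

```text
t 16.32 p [0.6272 0.1029 0.0302] head 8.2 tilt [ 0.003 -0.    -1.   ] F [-0.4 -6.2  9.6] open 0.0458 q7 0.32
slide [ 0.001  0.259 -0.009] twist -0.004 yrow [-0.143  0.99  -0.001] zrow [0.99  0.143 0.003]
```

View pics/s11.png

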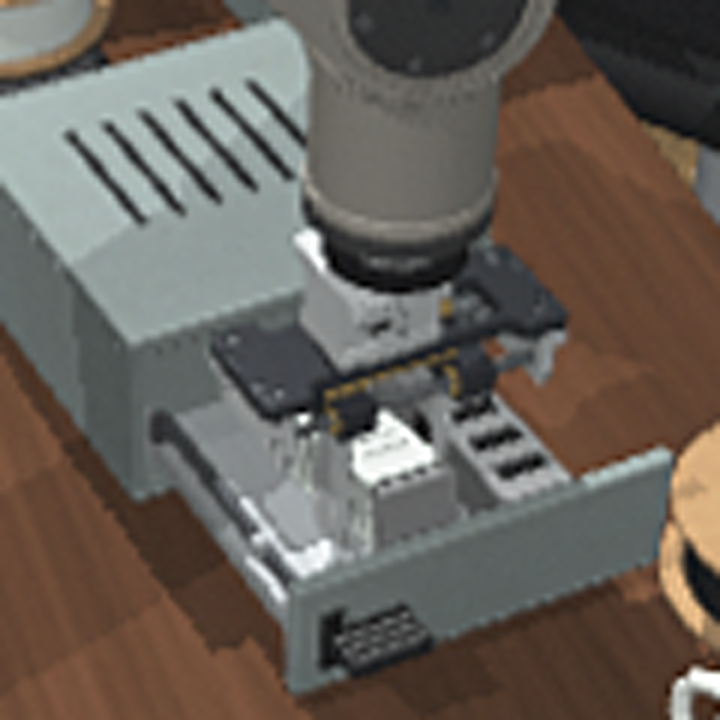

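>>> drive_tool:
  slide:
    - [0,0,0]
    - [0,0,0]
    - [0,0,0]
    - [0,0,0]
    - [-0.2,0,0]
    - [-0.5,0,0]
    - [-0.9,0,0]
    - [-0.9,0,0]
    - [-0.9,0,0]
  twist: [0,0,0,0,0,0,0,0,0]
  gripper: [0.32,0.32,0.32,0.32,0.32,0.32,0.32,0.32,0.32]

```text
clock: 17.5
tcp_pos: [0.6251, 0.1046, 0.1626]
orientation: [0.705, -0.051, 0.705, 0.051]
wrist_force: [-0.1, -0.2, -1.5]
opening: 0.0621
```

```bash
python3 go.py .586 -.0075 .165 8.4;  python3 - <<'E'
from h import *
snap("side","side11");snap("top","top11")
crop("side11",220,80,340,200,6,"s12")
E
```

```text
t 17.5 p [0.6251 0.1046 0.1626] head 8.3 tilt [-0.  0. -1.] F [-0.1 -0.2 -1.5] open 0.0621 q7 0.22
slide [-0.016 -0.702 -0.366] twist -0.002 yrow [-0.144  0.99   0.   ] zrow [ 0.99   0.144 -0.   ]
```

View pics/s12.png

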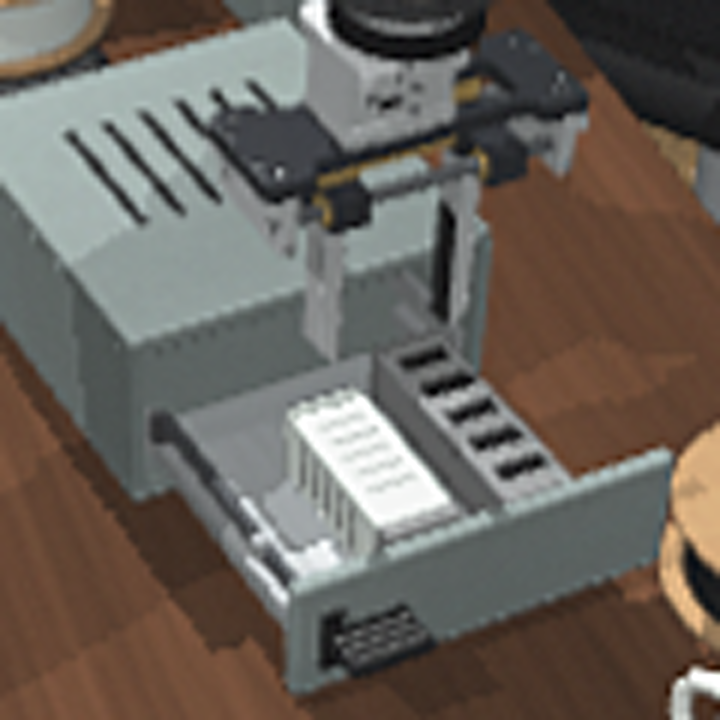

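Run:
```python
from h import *
S=load("side11");a=np.radians(98.4);X=np.array([np.cos(a),np.sin(a)]);Y=np.array([-X[1],X[0]])
for q in((287,405),(352,389),(458,500),(370,525)):
    P=onz(S,[220+q[0]/6-.4,80+q[1]/6-.4],.07)[:2]-[.6235,.1193];print(np.round([P@X,P@Y],4))
crop("top11",165,85,275,185,6,"t12")
```

```text
[0.0547 0.0172]
[ 0.0507 -0.0217]
[-0.0554 -0.0279]
[-0.0517  0.0238]
```

View pics/t12.png

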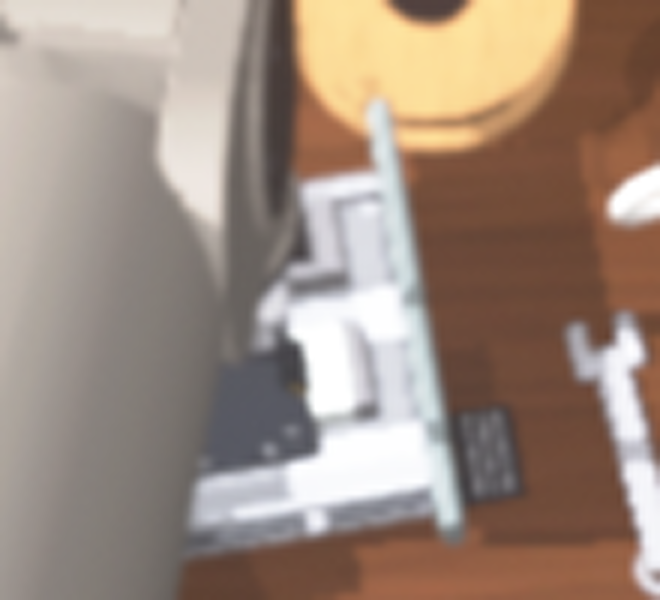

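>>> drive_tool:
  slide:
    - [0,-0.3,-0.15]
    - [0,-0.6,-0.3]
    - [0,-0.72,-0.365]
    - [0,-0.72,-0.365]
    - [0,-0.72,-0.365]
    - [0,-0.72,-0.365]
  twist: [0,0,0,0,0,0]
  gripper: [-1,-1,-1,-1,-1,-1]

```text
clock: 18.35
tcp_pos: [0.587, -0.009, 0.1625]
orientation: [0.705, -0.052, 0.705, 0.052]
wrist_force: [0.1, -0.4, -0.4]
opening: 0.0056
```

```bash
python3 go.py .5868 -.0097 .075 8.4
```

```text
t 18.35 p [ 0.587  -0.009   0.1625] head 8.39 tilt [-0. -0. -1.] F [ 0.1 -0.4 -0.4] open 0.0056 q7 0.38
slide [ 0.584 -0.004 -0.002] twist -0.0 yrow [-0.146  0.989 -0.   ] zrow [ 0.989  0.146 -0.   ]
```

>>> drive_tool:
  slide:
    - [0.2,-0.005,0]
    - [0.45,-0.005,0]
    - [0.58,-0.005,0]
    - [0.58,-0.005,0]
    - [0.58,-0.005,0]
  twist: [0,0,0,0,0]
  gripper: [-1,-1,-1,-1,-1]

```text
clock: 18.98
tcp_pos: [0.5876, -0.0112, 0.0769]
orientation: [0.706, -0.051, 0.705, 0.051]
wrist_force: [0.1, -0.7, 0.4]
opening: 0.0004
```

```bash
python3 go.py .5868 -.0097 .046 8.4;python3 - <<'E'
from h import *
snap("side","side12");snap("top","top12")
crop("side12",240,100,320,180,8,"s13");crop("top12",200,95,280,175,7,"t13")
E
```

```text
t 18.98 p [ 0.5876 -0.0112  0.0769] head 8.28 tilt [ 0.001 -0.    -1.   ] F [ 0.1 -0.7  0.4] open 0.0004 q7 0.47
slide [ 0.206  0.011 -0.004] twist -0.003 yrow [-0.144  0.99  -0.   ] zrow [0.99  0.144 0.001]
```

View pics/s13.png

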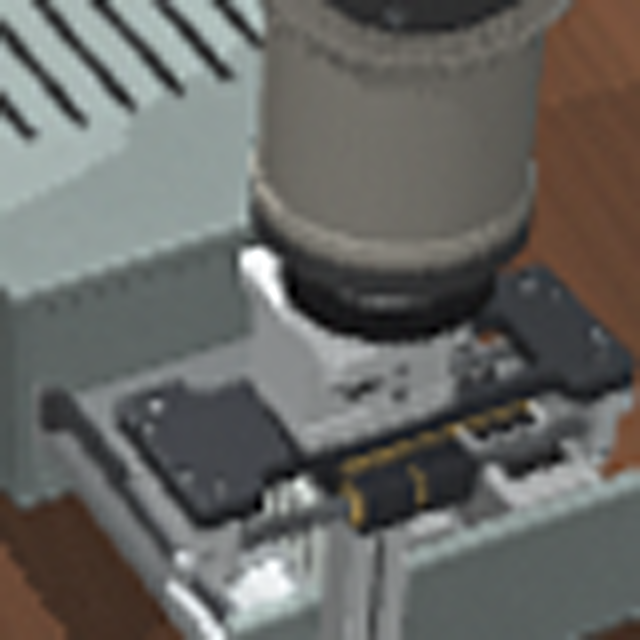

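View pics/t13.png

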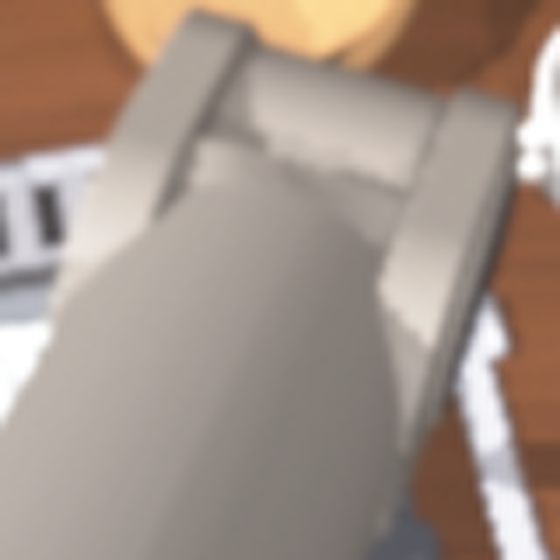

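>>> drive_tool:
  slide:
    - [0.05,0.005,0]
    - [0.1,0.005,0]
    - [0.15,0.005,0]
    - [0.2,0.005,0]
    - [0.21,0.005,0]
    - [0.21,0.005,0]
  twist: [0,0,0,0,0,0]
  gripper: [-1,-1,-1,-1,-1,-1]

```text
clock: 19.82
tcp_pos: [0.5869, -0.0104, 0.0443]
orientation: [0.705, -0.051, 0.705, 0.051]
wrist_force: [0.1, 0.3, 5.6]
opening: 0.0002
```

```bash
python3 go.py .5868 -.0097 .046 8.4;python3 - <<'E'
from h import *
snap("side","side13")
crop("side13",240,130,320,210,8,"s14")
E
```

```text
t 19.82 p [ 0.5869 -0.0104  0.0443] head 8.28 tilt [ 0.  0. -1.] F [0.1 0.3 5.6] open 0.0002 q7 0.5
slide [-0.012  0.005  0.   ] twist -0.003 yrow [-0.144  0.99   0.   ] zrow [0.99  0.144 0.   ]
```

View pics/s14.png

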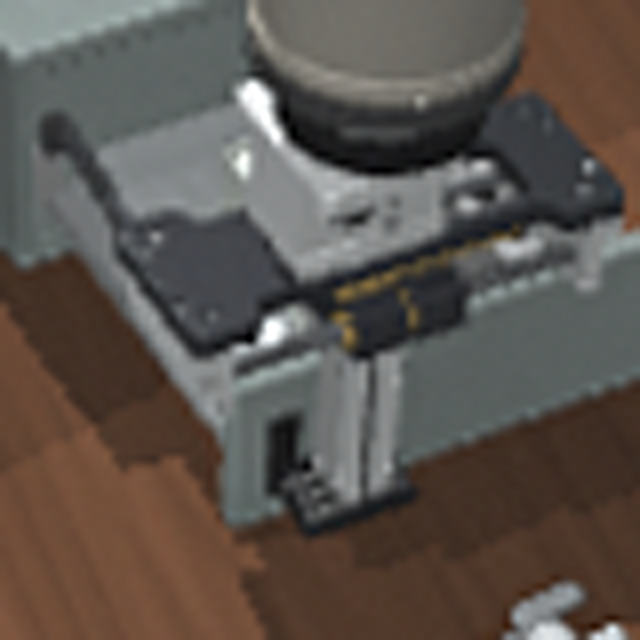

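>>> drive_tool:
  slide:
    - [0,0.04,0]
    - [0,0.08,0]
    - [0,0.12,0]
    - [0,0.17,0]
    - [0,0.22,0]
    - [0,0.28,0]
    - [0,0.34,0]
    - [0,0.4,0]
    - [0,0.46,0]
    - [0,0.52,0]
    - [0,0.58,0]
    - [0,0.58,0]
  twist: [0,0,0,0,0,0,0,0,0,0,0,0]
  gripper: [-1,-1,-1,-1,-1,-1,-1,-1,-1,-1,-1,-1]

```text
clock: 21.38
tcp_pos: [0.5738, 0.0764, 0.0442]
orientation: [0.705, -0.051, 0.706, 0.051]
wrist_force: [-2.1, 1.7, 5.6]
opening: 0.0004
```

```bash
python3 go.py .5868 -.0097 .046 8.4;python3 - <<'E'
from h import *
snap("side","side14")
crop("side14",200,70,330,200,6,"s15")
E
```

```text
t 21.38 p [0.5738 0.0764 0.0442] head 8.32 tilt [-0.001  0.    -1.   ] F [-2.1  1.7  5.6] open 0.0004 q7 0.35
slide [-0.012 -0.58   0.003] twist -0.002 yrow [-0.145  0.989  0.   ] zrow [ 0.989  0.145 -0.001]
```

View pics/s15.png

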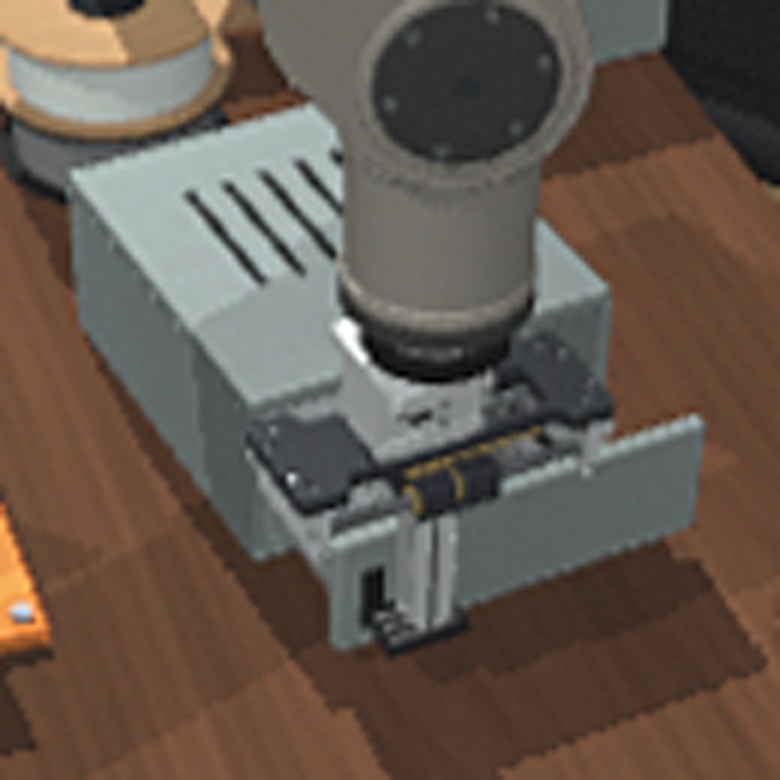

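>>> drive_tool:
  slide:
    - [0,0.06,0]
    - [0,0.12,0]
    - [0,0.18,0]
    - [0,0.24,0]
    - [0,0.3,0]
    - [0,0.36,0]
    - [0,0.42,0]
    - [0,0.48,0]
    - [0,0.54,0]
    - [0,0.6,0]
    - [0,0.63,0]
    - [0,0.65,0]
  twist: [0,0,0,0,0,0,0,0,0,0,0,0]
  gripper: [-1,-1,-1,-1,-1,-1,-1,-1,-1,-1,-1,-1]

```text
clock: 22.92
tcp_pos: [0.5604, 0.1712, 0.0443]
orientation: [0.705, -0.051, 0.705, 0.05]
wrist_force: [0.9, -6.0, 6.7]
opening: 0.0004
```

>>> drive_tool:
  slide:
    - [0,0.015,0]
    - [0,0.03,0]
    - [0,0.03,0]
  twist: [0,0,0]
  gripper: [-1,-1,-1]

```text
clock: 23.3
tcp_pos: [0.5601, 0.1751, 0.0446]
orientation: [0.706, -0.051, 0.705, 0.05]
wrist_force: [0.5, -6.3, 9.0]
opening: 0.0008
```

```bash
python3 go.py .5868 -.0097 .046 8.4;python3 - <<'E'
from h import *
snap("side","side15")
crop("side15",200,70,330,200,6,"s16")
E
```

```text
t 23.3 p [0.5601 0.1751 0.0446] head 8.22 tilt [ 0.001 -0.001 -1.   ] F [ 0.5 -6.3  9. ] open 0.0008 q7 0.18
slide [-0.008 -1.245  0.   ] twist -0.004 yrow [-0.143  0.99  -0.001] zrow [0.99  0.143 0.001]
```

View pics/s16.png

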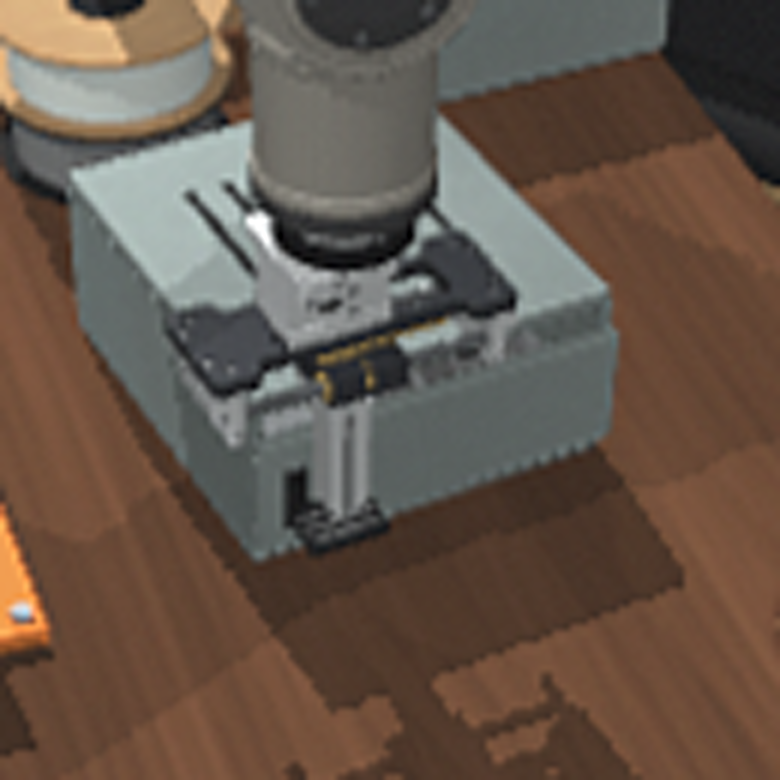

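>>> drive_tool:
  slide:
    - [0,0.02,0]
    - [0,0.04,0]
    - [0,0.06,0]
    - [0,0.08,0]
    - [0,0.08,0]
  twist: [0,0,0,0,0]
  gripper: [-1,-1,-1,-1,-1]

```text
clock: 23.98
tcp_pos: [0.5598, 0.1785, 0.0449]
orientation: [0.706, -0.052, 0.705, 0.045]
wrist_force: [5.2, -47.4, 14.3]
opening: 0.0006
```

```bash
python3 go.py .5868 -.0097 .046 8.4
```

```text
t 23.98 p [0.5598 0.1785 0.0449] head 7.85 tilt [ 0.003 -0.009 -1.   ] F [  5.2 -47.4  14.3] open 0.0006 q7 0.16
slide [ 0.004 -1.268  0.007] twist -0.012 yrow [-0.137  0.991 -0.009] zrow [0.991 0.137 0.001]
```

>>> drive_tool:
  slide:
    - [0,-0.03,0]
    - [0,-0.045,0]
    - [-0.08,-0.045,0]
    - [-0.16,-0.05,0]
    - [-0.25,-0.12,0]
    - [-0.6,-0.3,0]
    - [-0.9,-0.5,0]
    - [-0.9,-0.6,0]
    - [-0.9,-0.6,0]
  twist: [0,0,0,0,0,0,0,0,0]
  gripper: [-1,-1,-1,-1,-1,-1,-1,-1,-1]

```text
clock: 25.1
tcp_pos: [0.5706, 0.0986, 0.1792]
orientation: [0.705, -0.05, 0.705, 0.051]
wrist_force: [-1.1, 0.6, -0.1]
opening: 0.0006
```

>>> drive_tool:
  slide:
    - [-0.2,-0.3,0.2]
    - [-0.4,-0.6,0.4]
    - [-0.4,-0.9,0.6]
    - [-0.4,-0.9,0.6]
    - [-0.4,-0.9,0.6]
  twist: [0,0,0,0,0]
  gripper: [-1,-1,-1,-1,-1]

```text
clock: 25.72
tcp_pos: [0.6786, -0.0201, 0.2376]
orientation: [0.704, -0.051, 0.706, 0.051]
wrist_force: [-0.0, 0.5, 1.5]
opening: 0.0003
```

```bash
python3 go.py .5868 -.0097 .046 8.4;python3 - <<'E'
from h import *
snap("side","side16");snap("top","top16")
crop("side16",200,70,330,200,6,"s17")
E
```

```text
t 25.73 p [ 0.6786 -0.0201  0.2376] head 8.31 tilt [-0.003  0.    -1.   ] F [-0.   0.5  1.5] open 0.0003 q7 0.41
slide [ 1.279  0.156 -0.592] twist -0.002 yrow [-0.145  0.989  0.   ] zrow [ 0.989  0.145 -0.003]
```

View pics/s17.png

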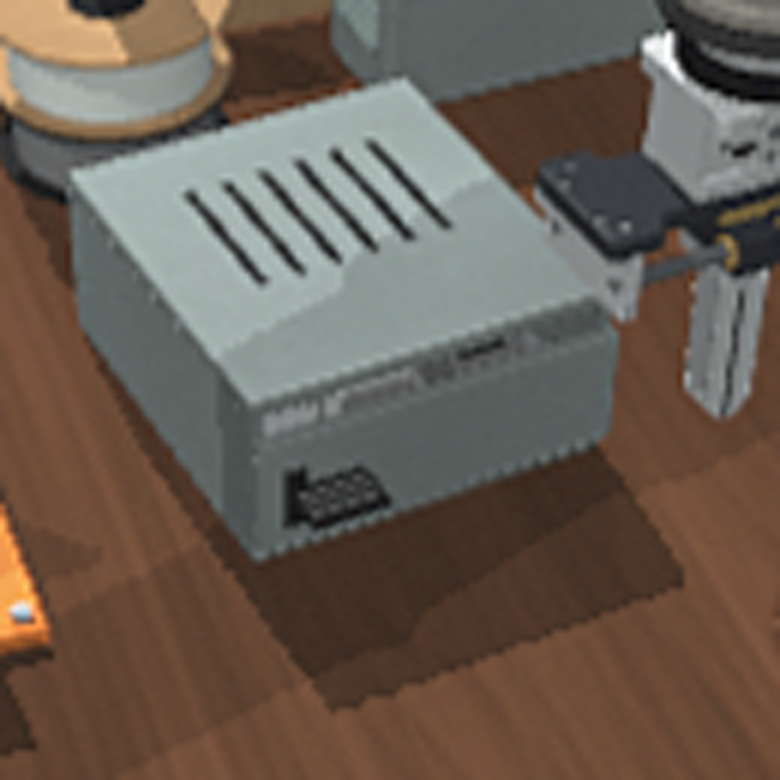

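View pics/side16.png

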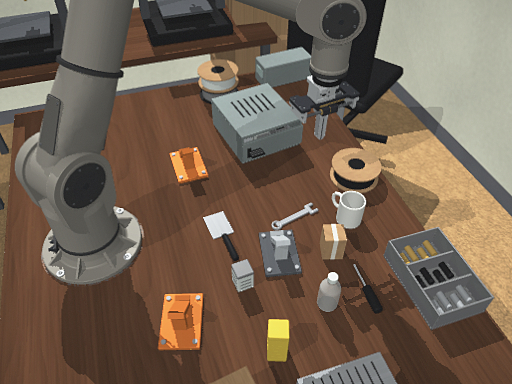

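View pics/top16.png

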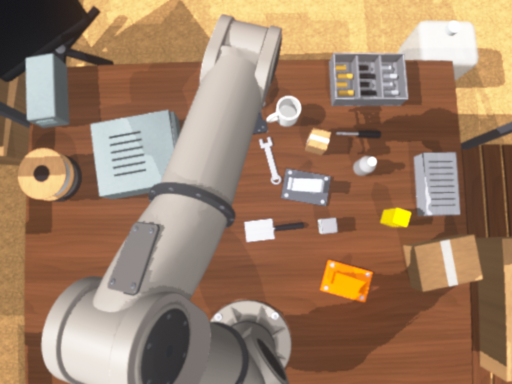

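Run:
```python
from h import *
S=load("side16");a=np.radians(98.4);X=np.array([np.cos(a),np.sin(a)]);Y=np.array([-X[1],X[0]])
B=np.array([.6235,.1193])
f=lambda P:((proj(S,P)[0]-[200,70]+.4)*6).round()
for d in(.165,.174,.18):
  print(d,[f([*(B+X*(x+d)+Y*y),z]) for x,y,z in((-.102,.0976,.092),(-.102,-.1324,.092),(-.102,.0976,.016),(-.137,.0303,.06),(-.137,.0803,.06))])
print("pad pressed",f([*(B+X*(-.137+.18)+Y*.0803),.046]))
```

```text
0.165 [array([269., 468.]), array([634., 351.]), array([271., 572.]), array([408., 514.]), array([327., 541.])]
0.174 [array([262., 458.]), array([626., 342.]), array([264., 562.]), array([401., 504.]), array([319., 531.])]
0.18 [array([257., 452.]), array([620., 336.]), array([259., 556.]), array([395., 498.]), array([315., 525.])]
pad pressed [315. 544.]
```

Run:
```python
from cell import *
print(finish_job())
```

```text
the job is handed in; nothing more can be done
None
```

The whole job ran through, and I handed it in at about 26 s on the robot's clock, well under the 69 s limit. No verdict was reported.

**What I did:**
1. I picked up the tall white cartridge and leaned it onto the aluminium block at about 45°. I let go there and took it again across its sides.
2. I laid it flat and lengthways in the tray's open bay and let go.
3. I pressed the lever with the shut fingers, pushed the tray to its stop and moved the arm clear.

**What the last checks showed:**
- **Cartridge on the block:** before I took it again, it matched its expected resting pose on the ramp to within about 1 pixel.
- **Cartridge in the bay:** it lay flat, with its centre within about 3 mm of the bay's middle. This was measured before the tray went in. With the tray shut the cameras cannot see inside, so I did not check it again.
- **Tray:** it met a firm stop, with about 47 N on the fingers. The panel corners in the last picture fit a tray position of about 0.18 m.
- **Lever:** the pad is back at its rest height.
- **Other things on the bench:** none looks moved in the last pictures.
- **Robot:** it is touching nothing.

No check failed. The only mismatch was in my first estimates of the tray's yaw, which ranged from 96° to 99°. I used 98.4°.

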